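Count three cakes through the tipping counter

TASK

Sweep exactly three of the five cakes along the counting station's bed into its trough (slide them in over the lip, never carry one in from above), then shut the trough's clear lid, and then put the two left-over cakes back flat on the two empty paper rounds in the pan. Then, with the lid shut, raise the trough by its orange handle so that the three counted cakes slide out of its open end into the carton, and lower it gently back to rest, lid shut. Leave everything else where it is: the wooden stamp standing on the bed, the cakes already in the pan, the carton and the other kitchen things around.

Things in the scene. Friction and masses are not known exactly. Their poses are not given: they have to be found in the camera images.
- station: fixed white counting station with a steel bed. Origin on the table under the middle of the bed's far edge (lip); x across the bed to the trough, y along the trough to its open end. Bed 120 mm high, x -193..0 mm, y -117..117 mm; rim 6 mm high on near edge and sides, none at the lip. Cakes and stamp stand in six places, shuffled: x about -40 or -136, y about -72, 0 or 72 mm (4 mm off)
- trough (a joint): tilt of the trough in rad: 0 level and at rest, up to 0.85 (stop) with the handle end raised. The pivot is a free hinge along the station's x under the open end; the trough weighs 0.5 kg and falls back by its own weight if let go. Cakes slide easily on its polished floor, out from about 0.3 rad; raised to 0.8 they all go
- trough_floor (a point): middle of the inner floor of the aluminium trough beyond the lip, 108 mm above the table (12 below the bed). Inside 72 mm wide (x -36..36 mm; lip at x = -40) and 220 long (y -110..110). Near wall 11 mm high, about flush with the bed; far wall 41 mm; end wall 40 mm at -y; open at +y, over a short fixed chute into the carton. Axes turn with the trough; at rest they are the station's
- trough_handle (a point): middle of the trough's handle: orange round bar, 14 mm diameter, 60 mm clear length along the station's x, 128 mm above the table, 157 mm from trough_floor towards -y, 43 mm beyond the end wall; two arms to the end wall at its ends. Can be gripped from above with the fingers closing along y, and turns in the fingers
- trough_hinge (a point): point on the trough's pivot axis (axis along the station's x), under the open end: +108 mm in y and -4 mm in z from trough_floor; the handle moves about it on a radius of 266 mm
- lid (a joint): opening of the clear lid in rad: 0 shut over the trough, 1.76 to 1.94 at the start (standing, leaning back beyond upright). Free hinge on the top of the trough's far wall, along the station's y; it stays open beyond upright (1.57) and falls shut by its own weight (0.1 kg) once pushed past upright
- lid_hinge (a point): middle of the lid's hinge axis: 40 mm in x and 42 mm in z from trough_floor (150 mm above the table)
- lid_edge (a point): middle of the lid's free edge, 80 mm from its hinge. Lid 216 mm long, 4 mm thick; at the free edge a 24 mm skirt (down when shut, to 7 mm over the bed's level; pointing to the robot when open) and an orange grip rail 70 x 10 x 10 mm on the outer face (away from the robot when open)
- cake1: one of five identical round baked cakes standing flat on the station's bed at the start: golden-brown disc, 60 mm diameter, 28 mm thick, about 0.09 kg; origin at the centre of its underside, z its axis. Any three may be counted
- cake2: one of five identical round baked cakes standing flat on the station's bed at the start: golden-brown disc, 60 mm diameter, 28 mm thick, about 0.09 kg; origin at the centre of its underside, z its axis. Any three may be counted
- cake3: one of five identical round baked cakes standing flat on the station's bed at the start: golden-brown disc, 60 mm diameter, 28 mm thick, about 0.09 kg; origin at the centre of its underside, z its axis. Any three may be counted
- cake4: one of five identical round baked cakes standing flat on the station's bed at the start: golden-brown disc, 60 mm diameter, 28 mm thick, about 0.09 kg; origin at the centre of its underside, z its axis. Any three may be counted
- cake5: one of five identical round baked cakes standing flat on the station's bed at the start: golden-brown disc, 60 mm diameter, 28 mm thick, about 0.09 kg; origin at the centre of its underside, z its axis. Any three may be counted
- stamp: dark wooden cake stamp standing upright on the bed: foot 38 mm diameter, knob 30 mm, 45 mm tall, 0.10 kg; origin at the centre of its foot. It takes one of the six places. Bystander: leave it standing where it is
- carton: open brown cardboard carton beyond the trough's open end: 150 x 220 mm outside (220 along its y, which lies along the trough), 45 mm high, walls and floor 4 mm; its near wall lies under the chute, whose lower edge is about 75 mm above the table; origin at the centre of its underside
- pan: fixed flat aluminium pan on the robot's right, 200 x 200 mm outside, 18 mm high, walls and floor 4 mm; origin at the centre of its underside
- stock1: cake of the same kind (60 x 28 mm) already lying in the pan; origin at the centre of its underside. Bystander: leave it alone
- stock2: cake of the same kind (60 x 28 mm) already lying in the pan; origin at the centre of its underside. Bystander: leave it alone
- round1: flat white paper round, 72 mm across, on the pan floor: an empty place for one returned cake; origin at its centre. The four places in the pan are about 90 mm apart in a square; which two are empty varies
- round2: flat white paper round, 72 mm across, on the pan floor: an empty place for one returned cake; origin at its centre. The four places in the pan are about 90 mm apart in a square; which two are empty varies
- syrup: amber syrup bottle, 60 mm diameter, 170 mm tall, bystander; origin at the centre of its underside. (Left of it, about 170 mm or more behind the lip, a fixed steel mixing bowl, 240 x 100 mm high)
- eggwash: small blue ceramic bowl, 84 mm diameter, 45 mm tall, bystander; origin at the centre of its underside
- mould: wooden paddle-shaped cake mould lying flat, about 205 x 75 x 30 mm, bystander; origin near the middle of its underside
Mind the look-alikes: they are no part of the job. Leave any pink look-alike of the cake5 alone.

How it is judged:
On the way, in this order (a step that is already met when the one before it is completed fails the run):
1. three of the five cakes lie down in the trough (no more fit) (((height (world z) of cake1 between 0.102 and 0.114 m and height (world z) of cake2 between 0.102 and 0.114 m and height (world z) of cake3 between 0.102 and 0.114 m) or (height (world z) of cake1 between 0.102 and 0.114 m and height (world z) of cake2 between 0.102 and 0.114 m and height (world z) of cake4 between 0.102 and 0.114 m) or (height (world z) of cake1 between 0.102 and 0.114 m and height (world z) of cake2 between 0.102 and 0.114 m and height (world z) of cake5 between 0.102 and 0.114 m) or (height (world z) of cake1 between 0.102 and 0.114 m and height (world z) of cake3 between 0.102 and 0.114 m and height (world z) of cake4 between 0.102 and 0.114 m) or (height (world z) of cake1 between 0.102 and 0.114 m and height (world z) of cake3 between 0.102 and 0.114 m and height (world z) of cake5 between 0.102 and 0.114 m) or (height (world z) of cake1 between 0.102 and 0.114 m and height (world z) of cake4 between 0.102 and 0.114 m and height (world z) of cake5 between 0.102 and 0.114 m) or (height (world z) of cake2 between 0.102 and 0.114 m and height (world z) of cake3 between 0.102 and 0.114 m and height (world z) of cake4 between 0.102 and 0.114 m) or (height (world z) of cake2 between 0.102 and 0.114 m and height (world z) of cake3 between 0.102 and 0.114 m and height (world z) of cake5 between 0.102 and 0.114 m) or (height (world z) of cake2 between 0.102 and 0.114 m and height (world z) of cake4 between 0.102 and 0.114 m and height (world z) of cake5 between 0.102 and 0.114 m) or (height (world z) of cake3 between 0.102 and 0.114 m and height (world z) of cake4 between 0.102 and 0.114 m and height (world z) of cake5 between 0.102 and 0.114 m))), for 0.2 s.
2. the lid is shut over the three cakes in the trough (((height (world z) of cake1 between 0.102 and 0.114 m and height (world z) of cake2 between 0.102 and 0.114 m and height (world z) of cake3 between 0.102 and 0.114 m) or (height (world z) of cake1 between 0.102 and 0.114 m and height (world z) of cake2 between 0.102 and 0.114 m and height (world z) of cake4 between 0.102 and 0.114 m) or (height (world z) of cake1 between 0.102 and 0.114 m and height (world z) of cake2 between 0.102 and 0.114 m and height (world z) of cake5 between 0.102 and 0.114 m) or (height (world z) of cake1 between 0.102 and 0.114 m and height (world z) of cake3 between 0.102 and 0.114 m and height (world z) of cake4 between 0.102 and 0.114 m) or (height (world z) of cake1 between 0.102 and 0.114 m and height (world z) of cake3 between 0.102 and 0.114 m and height (world z) of cake5 between 0.102 and 0.114 m) or (height (world z) of cake1 between 0.102 and 0.114 m and height (world z) of cake4 between 0.102 and 0.114 m and height (world z) of cake5 between 0.102 and 0.114 m) or (height (world z) of cake2 between 0.102 and 0.114 m and height (world z) of cake3 between 0.102 and 0.114 m and height (world z) of cake4 between 0.102 and 0.114 m) or (height (world z) of cake2 between 0.102 and 0.114 m and height (world z) of cake3 between 0.102 and 0.114 m and height (world z) of cake5 between 0.102 and 0.114 m) or (height (world z) of cake2 between 0.102 and 0.114 m and height (world z) of cake4 between 0.102 and 0.114 m and height (world z) of cake5 between 0.102 and 0.114 m) or (height (world z) of cake3 between 0.102 and 0.114 m and height (world z) of cake4 between 0.102 and 0.114 m and height (world z) of cake5 between 0.102 and 0.114 m)) and value of joint lid below 0.12 rad and value of joint trough below 0.06 rad), for 0.2 s.
3. the two left-over cakes lie flat on the two paper rounds, released, with the lid still shut over the three ((height (world z) of cake1 between 0.102 and 0.114 m or (horizontal distance between cake1 and round1 below 0.018 m and height (world z) of cake1 below 0.012 m and angle between cake1's own z axis and vertical below 0.15 rad) or (horizontal distance between cake1 and round2 below 0.018 m and height (world z) of cake1 below 0.012 m and angle between cake1's own z axis and vertical below 0.15 rad)) and (height (world z) of cake2 between 0.102 and 0.114 m or (horizontal distance between cake2 and round1 below 0.018 m and height (world z) of cake2 below 0.012 m and angle between cake2's own z axis and vertical below 0.15 rad) or (horizontal distance between cake2 and round2 below 0.018 m and height (world z) of cake2 below 0.012 m and angle between cake2's own z axis and vertical below 0.15 rad)) and (height (world z) of cake3 between 0.102 and 0.114 m or (horizontal distance between cake3 and round1 below 0.018 m and height (world z) of cake3 below 0.012 m and angle between cake3's own z axis and vertical below 0.15 rad) or (horizontal distance between cake3 and round2 below 0.018 m and height (world z) of cake3 below 0.012 m and angle between cake3's own z axis and vertical below 0.15 rad)) and (height (world z) of cake4 between 0.102 and 0.114 m or (horizontal distance between cake4 and round1 below 0.018 m and height (world z) of cake4 below 0.012 m and angle between cake4's own z axis and vertical below 0.15 rad) or (horizontal distance between cake4 and round2 below 0.018 m and height (world z) of cake4 below 0.012 m and angle between cake4's own z axis and vertical below 0.15 rad)) and (height (world z) of cake5 between 0.102 and 0.114 m or (horizontal distance between cake5 and round1 below 0.018 m and height (world z) of cake5 below 0.012 m and angle between cake5's own z axis and vertical below 0.15 rad) or (horizontal distance between cake5 and round2 below 0.018 m and height (world z) of cake5 below 0.012 m and angle between cake5's own z axis and vertical below 0.15 rad)) and ((horizontal distance between cake1 and round1 below 0.018 m and height (world z) of cake1 below 0.012 m and angle between cake1's own z axis and vertical below 0.15 rad) or (horizontal distance between cake2 and round1 below 0.018 m and height (world z) of cake2 below 0.012 m and angle between cake2's own z axis and vertical below 0.15 rad) or (horizontal distance between cake3 and round1 below 0.018 m and height (world z) of cake3 below 0.012 m and angle between cake3's own z axis and vertical below 0.15 rad) or (horizontal distance between cake4 and round1 below 0.018 m and height (world z) of cake4 below 0.012 m and angle between cake4's own z axis and vertical below 0.15 rad) or (horizontal distance between cake5 and round1 below 0.018 m and height (world z) of cake5 below 0.012 m and angle between cake5's own z axis and vertical below 0.15 rad)) and ((horizontal distance between cake1 and round2 below 0.018 m and height (world z) of cake1 below 0.012 m and angle between cake1's own z axis and vertical below 0.15 rad) or (horizontal distance between cake2 and round2 below 0.018 m and height (world z) of cake2 below 0.012 m and angle between cake2's own z axis and vertical below 0.15 rad) or (horizontal distance between cake3 and round2 below 0.018 m and height (world z) of cake3 below 0.012 m and angle between cake3's own z axis and vertical below 0.15 rad) or (horizontal distance between cake4 and round2 below 0.018 m and height (world z) of cake4 below 0.012 m and angle between cake4's own z axis and vertical below 0.15 rad) or (horizontal distance between cake5 and round2 below 0.018 m and height (world z) of cake5 below 0.012 m and angle between cake5's own z axis and vertical below 0.15 rad)) and value of joint lid below 0.12 rad and value of joint trough below 0.06 rad and contact force between each of cake1, cake2, cake3, cake4, cake5 and the fingers below 0.5 N), for 0.2 s.
4. the trough is tipped with its lid shut and the three counted cakes have slid into the carton (((x of cake1 in the frame of carton between -0.073 and 0.073 m and y of cake1 in the frame of carton between -0.107 and 0.107 m and z of cake1 in the frame of carton between -0.01 and 0.074 m) or (horizontal distance between cake1 and round1 below 0.018 m and height (world z) of cake1 below 0.012 m and angle between cake1's own z axis and vertical below 0.15 rad) or (horizontal distance between cake1 and round2 below 0.018 m and height (world z) of cake1 below 0.012 m and angle between cake1's own z axis and vertical below 0.15 rad)) and ((x of cake2 in the frame of carton between -0.073 and 0.073 m and y of cake2 in the frame of carton between -0.107 and 0.107 m and z of cake2 in the frame of carton between -0.01 and 0.074 m) or (horizontal distance between cake2 and round1 below 0.018 m and height (world z) of cake2 below 0.012 m and angle between cake2's own z axis and vertical below 0.15 rad) or (horizontal distance between cake2 and round2 below 0.018 m and height (world z) of cake2 below 0.012 m and angle between cake2's own z axis and vertical below 0.15 rad)) and ((x of cake3 in the frame of carton between -0.073 and 0.073 m and y of cake3 in the frame of carton between -0.107 and 0.107 m and z of cake3 in the frame of carton between -0.01 and 0.074 m) or (horizontal distance between cake3 and round1 below 0.018 m and height (world z) of cake3 below 0.012 m and angle between cake3's own z axis and vertical below 0.15 rad) or (horizontal distance between cake3 and round2 below 0.018 m and height (world z) of cake3 below 0.012 m and angle between cake3's own z axis and vertical below 0.15 rad)) and ((x of cake4 in the frame of carton between -0.073 and 0.073 m and y of cake4 in the frame of carton between -0.107 and 0.107 m and z of cake4 in the frame of carton between -0.01 and 0.074 m) or (horizontal distance between cake4 and round1 below 0.018 m and height (world z) of cake4 below 0.012 m and angle between cake4's own z axis and vertical below 0.15 rad) or (horizontal distance between cake4 and round2 below 0.018 m and height (world z) of cake4 below 0.012 m and angle between cake4's own z axis and vertical below 0.15 rad)) and ((x of cake5 in the frame of carton between -0.073 and 0.073 m and y of cake5 in the frame of carton between -0.107 and 0.107 m and z of cake5 in the frame of carton between -0.01 and 0.074 m) or (horizontal distance between cake5 and round1 below 0.018 m and height (world z) of cake5 below 0.012 m and angle between cake5's own z axis and vertical below 0.15 rad) or (horizontal distance between cake5 and round2 below 0.018 m and height (world z) of cake5 below 0.012 m and angle between cake5's own z axis and vertical below 0.15 rad)) and ((horizontal distance between cake1 and round1 below 0.018 m and height (world z) of cake1 below 0.012 m and angle between cake1's own z axis and vertical below 0.15 rad) or (horizontal distance between cake2 and round1 below 0.018 m and height (world z) of cake2 below 0.012 m and angle between cake2's own z axis and vertical below 0.15 rad) or (horizontal distance between cake3 and round1 below 0.018 m and height (world z) of cake3 below 0.012 m and angle between cake3's own z axis and vertical below 0.15 rad) or (horizontal distance between cake4 and round1 below 0.018 m and height (world z) of cake4 below 0.012 m and angle between cake4's own z axis and vertical below 0.15 rad) or (horizontal distance between cake5 and round1 below 0.018 m and height (world z) of cake5 below 0.012 m and angle between cake5's own z axis and vertical below 0.15 rad)) and ((horizontal distance between cake1 and round2 below 0.018 m and height (world z) of cake1 below 0.012 m and angle between cake1's own z axis and vertical below 0.15 rad) or (horizontal distance between cake2 and round2 below 0.018 m and height (world z) of cake2 below 0.012 m and angle between cake2's own z axis and vertical below 0.15 rad) or (horizontal distance between cake3 and round2 below 0.018 m and height (world z) of cake3 below 0.012 m and angle between cake3's own z axis and vertical below 0.15 rad) or (horizontal distance between cake4 and round2 below 0.018 m and height (world z) of cake4 below 0.012 m and angle between cake4's own z axis and vertical below 0.15 rad) or (horizontal distance between cake5 and round2 below 0.018 m and height (world z) of cake5 below 0.012 m and angle between cake5's own z axis and vertical below 0.15 rad)) and value of joint lid below 0.12 rad and value of joint trough above 0.3 rad), for 0.2 s.
At the end, for the whole second after the job is handed in: Exactly three of the five cakes are inside the carton; the other two lie flat (within 0.15 rad) in the pan, one on each paper round, centres within 18 mm of the round's; the lid is shut (below 0.12 rad) and the trough back down at rest (below 0.06 rad); the cakes are at rest (((x of cake1 in the frame of carton between -0.073 and 0.073 m and y of cake1 in the frame of carton between -0.107 and 0.107 m and z of cake1 in the frame of carton between -0.01 and 0.074 m) or (horizontal distance between cake1 and round1 below 0.018 m and height (world z) of cake1 below 0.012 m and angle between cake1's own z axis and vertical below 0.15 rad) or (horizontal distance between cake1 and round2 below 0.018 m and height (world z) of cake1 below 0.012 m and angle between cake1's own z axis and vertical below 0.15 rad)) and ((x of cake2 in the frame of carton between -0.073 and 0.073 m and y of cake2 in the frame of carton between -0.107 and 0.107 m and z of cake2 in the frame of carton between -0.01 and 0.074 m) or (horizontal distance between cake2 and round1 below 0.018 m and height (world z) of cake2 below 0.012 m and angle between cake2's own z axis and vertical below 0.15 rad) or (horizontal distance between cake2 and round2 below 0.018 m and height (world z) of cake2 below 0.012 m and angle between cake2's own z axis and vertical below 0.15 rad)) and ((x of cake3 in the frame of carton between -0.073 and 0.073 m and y of cake3 in the frame of carton between -0.107 and 0.107 m and z of cake3 in the frame of carton between -0.01 and 0.074 m) or (horizontal distance between cake3 and round1 below 0.018 m and height (world z) of cake3 below 0.012 m and angle between cake3's own z axis and vertical below 0.15 rad) or (horizontal distance between cake3 and round2 below 0.018 m and height (world z) of cake3 below 0.012 m and angle between cake3's own z axis and vertical below 0.15 rad)) and ((x of cake4 in the frame of carton between -0.073 and 0.073 m and y of cake4 in the frame of carton between -0.107 and 0.107 m and z of cake4 in the frame of carton between -0.01 and 0.074 m) or (horizontal distance between cake4 and round1 below 0.018 m and height (world z) of cake4 below 0.012 m and angle between cake4's own z axis and vertical below 0.15 rad) or (horizontal distance between cake4 and round2 below 0.018 m and height (world z) of cake4 below 0.012 m and angle between cake4's own z axis and vertical below 0.15 rad)) and ((x of cake5 in the frame of carton between -0.073 and 0.073 m and y of cake5 in the frame of carton between -0.107 and 0.107 m and z of cake5 in the frame of carton between -0.01 and 0.074 m) or (horizontal distance between cake5 and round1 below 0.018 m and height (world z) of cake5 below 0.012 m and angle between cake5's own z axis and vertical below 0.15 rad) or (horizontal distance between cake5 and round2 below 0.018 m and height (world z) of cake5 below 0.012 m and angle between cake5's own z axis and vertical below 0.15 rad)) and ((horizontal distance between cake1 and round1 below 0.018 m and height (world z) of cake1 below 0.012 m and angle between cake1's own z axis and vertical below 0.15 rad) or (horizontal distance between cake2 and round1 below 0.018 m and height (world z) of cake2 below 0.012 m and angle between cake2's own z axis and vertical below 0.15 rad) or (horizontal distance between cake3 and round1 below 0.018 m and height (world z) of cake3 below 0.012 m and angle between cake3's own z axis and vertical below 0.15 rad) or (horizontal distance between cake4 and round1 below 0.018 m and height (world z) of cake4 below 0.012 m and angle between cake4's own z axis and vertical below 0.15 rad) or (horizontal distance between cake5 and round1 below 0.018 m and height (world z) of cake5 below 0.012 m and angle between cake5's own z axis and vertical below 0.15 rad)) and ((horizontal distance between cake1 and round2 below 0.018 m and height (world z) of cake1 below 0.012 m and angle between cake1's own z axis and vertical below 0.15 rad) or (horizontal distance between cake2 and round2 below 0.018 m and height (world z) of cake2 below 0.012 m and angle between cake2's own z axis and vertical below 0.15 rad) or (horizontal distance between cake3 and round2 below 0.018 m and height (world z) of cake3 below 0.012 m and angle between cake3's own z axis and vertical below 0.15 rad) or (horizontal distance between cake4 and round2 below 0.018 m and height (world z) of cake4 below 0.012 m and angle between cake4's own z axis and vertical below 0.15 rad) or (horizontal distance between cake5 and round2 below 0.018 m and height (world z) of cake5 below 0.012 m and angle between cake5's own z axis and vertical below 0.15 rad)) and value of joint lid below 0.12 rad and value of joint trough below 0.06 rad and linear speed of each of cake1, cake2, cake3, cake4, cake5 below 0.02 m/s); the robot touches nothing.
It fails at once if a cake is carried over the trough instead of slid in (underside more than 30 mm over the trough floor, above the trough) ((x of cake1 in the frame of trough_floor between -0.03 and 0.05 m and y of cake1 in the frame of trough_floor between -0.11 and 0.11 m and z of cake1 in the frame of trough_floor above 0.03 m) or (x of cake2 in the frame of trough_floor between -0.03 and 0.05 m and y of cake2 in the frame of trough_floor between -0.11 and 0.11 m and z of cake2 in the frame of trough_floor above 0.03 m) or (x of cake3 in the frame of trough_floor between -0.03 and 0.05 m and y of cake3 in the frame of trough_floor between -0.11 and 0.11 m and z of cake3 in the frame of trough_floor above 0.03 m) or (x of cake4 in the frame of trough_floor between -0.03 and 0.05 m and y of cake4 in the frame of trough_floor between -0.11 and 0.11 m and z of cake4 in the frame of trough_floor above 0.03 m) or (x of cake5 in the frame of trough_floor between -0.03 and 0.05 m and y of cake5 in the frame of trough_floor between -0.11 and 0.11 m and z of cake5 in the frame of trough_floor above 0.03 m)).
It fails at once if the trough is tipped (over 0.15 rad) with its lid open (over 0.3 rad) (value of joint trough above 0.15 rad and value of joint lid above 0.3 rad).
It fails at once if the trough is dropped back (faster than 2.5 rad/s) instead of lowered (velocity of joint trough below -2.5 rad/s).
It fails at once if a bystander is moved more than 25 mm or the stamp is knocked over (distance of any of stamp, stock1, stock2, syrup, eggwash, mould from where it was at the start of the episode above 0.025 m or angle between stamp's own z axis and vertical above 0.4 rad).
It fails at once if the carton is moved more than 30 mm (distance of carton from where it was at the start of the episode above 0.03 m).
It also fails if it takes over 72 s, if anything falls off the work surface, if the arm or the gripper's body presses on something with over 40 N, if the wrist force passes 120 N, or if a joint passes its speed limit or range.

ROBOT

A 6-joint arm with a two-finger parallel gripper is mounted at the origin on the work surface. World frame = base frame: x ahead of the robot, y to its left, z up, the work surface at z = 0. Lengths are in m, angles in rad, forces in N, time in s.
With the tool pointing down it reaches from about 0.325 to 1 m from the base axis. Payload 5.1 kg.
Tool frame: the origin (TCP) lies on the centre line of the jaws, within the pads' length; the fingertips stand 17 mm ahead of it and the grasp point (between the pads) lies 2 mm behind it (env.nose_length is the distance from the TCP to the fingertips, in m); y points along the fingers, x is the direction in which the jaws open and shut, and the axes are right-handed (so a half turn about y gives the same grasp; the last joint's range is limited). The gripper opens to 85 mm and grips with 20 to 120 N. Pads are 22 mm wide; open, the fingers measure 114 mm over their backs; the gripper's body (76 mm by 85 mm) begins 54 mm behind the grasp point. The pads swing forward as they close: fully open they stand 13 mm farther back than shut.
Start: joints at [1.031, 0.124, 1.65, -0, 1.367, -0.083], TCP at [0.287, 0.583, 0.248] pointing down, gripper open.
Joint ranges: [-2.61, 2.61], [-1.02, 2.33], [0.03, 2.71], [-1.35, 4.49], [0.32, 2.68], [-2.91, 2.91]. Speed limits (rad/s): [2.57, 2.57, 3.14, 3.14, 3.14, 3.14].

INTERFACE

Orientations are given as a unit quaternion [w, x, y, z].
In Python, from rig import env gives the robot as it stands.
- The arm moves only by the tool carry_out, never from a script. Its argument "moves" is a list of rows, each a list of 7 numbers: the shift along the world's x, y, z in m, then the turn, a rotation vector about the world's x, y, z in degrees, then the finger opening in m, from 0 to 0.0854. In form: [[dx, dy, dz, rx, ry, rz, jaw], ...]. A call has 1 to 12 rows; each row is the pose to reach, as a shift and turn from the pose commanded when the call began; what a row does not reach only later rows make up. A row lasts 1/12 s, in which the tool goes at most 41.7 mm and 7.16 degrees, less where a joint would pass 70% of its speed; a pose out of reach is approached as far as the arm can. A call with a gripper value outside its range is refused whole. The fingers move at their own pace and stop on an object; "grip_force" is the grip in N (left out, the last holds). Time passes only in rows, so rows that repeat a pose let the fingers close. It gives the time, the measured TCP pose, the force and the opening at its end, in the units of the state.
- env.read_state(): the state, without advancing time (a new reading comes with each control period).
- env.camera(name): name is "scene" or "top" or "wrist"; returns the picture (420x560x3 uint8, blue, green, red); there is no depth.
- env.camera_model(name): a dict with "K" (3x3 intrinsics, pixels), "extrinsics" (4x4, takes a point from world to camera coordinates). Camera axes: x right, y down, z forward; pixel columns grow to the right and rows downward; lengths in m; the calibration is good to about 2 mm. The wrist camera is an equidistant fisheye: a pixel r from the principal point sees the ray r / f radians off the axis. A picture is of the moment at which its call begins: read the wrist's pose just before it. camera_model takes no time and is no camera call; for the wrist camera it gives the pose at the moment of the call.
- env.hand_in(): hands the job in, once; it reports no verdict.
The state is a dict: "t": time; "joint_positions": joint angles; "qvel": joint speeds; "effort": joint torques, N m; "tool_pos": TCP position; "eef_rot": TCP orientation; "contact_force": force on the tool from outside, world axes, zero at the start; "torque": the same for the moment, N m; "gripper_width": opening from 0.0 (shut) to 1.0 (fully open).
Only numpy, scipy, OpenCV 4.12 (cv2) and the standard library are available. Lean on these libraries where they do the work, as an engineer would, in place of code of your own. Each camera call takes 0.05 s, during which the arm holds its last target. There are 200 camera calls.

## Working session

There is one attempt and no reset: what is moved stays moved. The work goes in short steps, Python scripts to look and compute and a tool call to move; the robot and the scene stay as the last step left them, time stands still between calls to the robot, and variables do not carry over. Pictures are saved under pics/ and viewed, about 8 in all and at most 12, crops included, and the job is handed in when it is done.

Besides the shell and the picture viewer there is one more tool, called after ">>>" in YAML: its name, and indented under it one key for each argument. carry_out: Moves the arm, as the interface text tells. Its arguments: {"type":"object","properties":{"moves":{"type":"array","items":{"type":"array","items":{"type":"number"}}},"grip_force":{"type":"number"}},"required":["moves"]}

```bash
ls; mkdir -p pics
python3 - <<'E'
from rig import env
import cv2,numpy as np
for n in("scene","top"):
    im=env.camera(n); cv2.imwrite(f"pics/{n}0.png",im)
    m=env.camera_model(n); print(n,np.round(m["K"],1).tolist(),np.round(m["extrinsics"],4).tolist())
s=env.read_state(); print(s)
E
```

```text
pics
scene [[402.9, 0.0, 279.6], [0.0, 402.9, 212.0], [0.0, 0.0, 1.0]] [[-0.7986, 0.6019, 0.0027, 0.4288], [0.3612, 0.4829, -0.7977, -0.0794], [-0.4814, -0.636, -0.6031, 1.1815], [0.0, 0.0, 0.0, 1.0]]
top [[450.1, 0.0, 280.0], [0.0, 450.1, 209.2], [0.0, 0.0, 1.0]] [[-0.0011, -0.9999, -0.0168, 0.0057], [-0.9921, 0.0032, -0.1258, 0.55], [0.1258, 0.0166, -0.9919, 1.1339], [0.0, 0.0, 0.0, 1.0]]
{'t': 0.1, 'joint_positions': array([ 1.03141462e+00,  1.24476434e-01,  1.65155905e+00,  1.75908931e-05,
        1.36750306e+00, -8.26224773e-02]), 'qvel': array([-0.00059407, -0.00189329, -0.00201199, -0.00080501, -0.00117164,
        0.00024019]), 'effort': array([ 8.51655113e-04, -4.24933505e+01, -3.66653359e+01, -9.35255798e-05,
        3.97813114e-03,  6.51942031e-06]), 'tool_pos': array([0.28644029, 0.58289434, 0.24713948]), 'eef_rot': array([-0.59990855,  0.60052625,  0.37320148, -0.37443104]), 'contact_force': array([ 0.42692692,  0.26146651, -0.85571996]), 'torque': array([ 0.01158414,  0.02538907, -0.015604  ]), 'gripper_width': 1.0004526360909947}
```

View pics/top0.png

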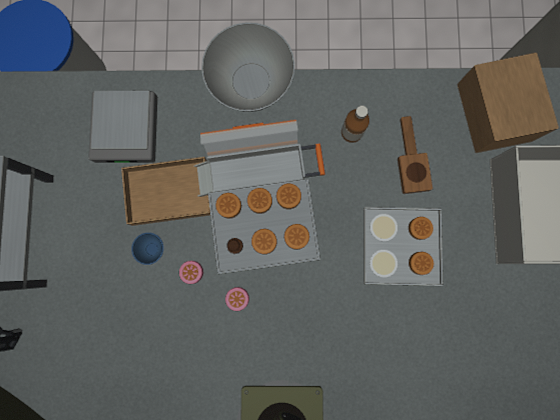

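View pics/scene0.png

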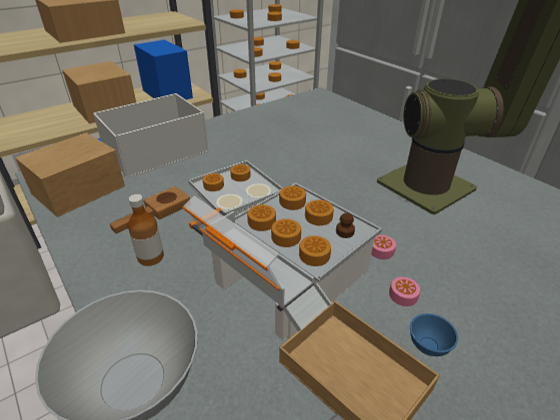

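Top view: the five golden cakes on the bed are at (228,205), (260,200), (289,195), (264,241) and (296,237). The stamp is at (235,246), the two empty rounds at (384,227) and (384,263), and the stock cakes at (421,228) and (421,263). Look-alikes to leave alone are the pink cakes at (191,272) and (237,299). I'll take the three lip-row cakes as the counted ones.

```bash
cat > h.py <<'E'
from rig import env
import cv2,numpy as np
from scipy.spatial.transform import Rotation as R
def ray(n,uv):
    m=env.camera_model(n);K=m["K"];E=np.array(m["extrinsics"])
    d=np.linalg.inv(K)@np.array([uv[0],uv[1],1.]);Rm=E[:3,:3]
    return -Rm.T@E[:3,3],Rm.T@d
def onz(n,uv,z):
    o,d=ray(n,uv);return o+d*(z-o[2])/d[2]
def proj(n,p):
    m=env.camera_model(n);E=np.array(m["extrinsics"]);c=E[:3,:3]@np.array(p)+E[:3,3];q=np.array(m["K"])@c;return q[:2]/q[2]
def blobs(mask,amin=60):
    k,l,s,c=cv2.connectedComponentsWithStats(mask.astype(np.uint8));return [(c[i],s[i]) for i in range(1,k) if s[i,4]>=amin]
E
python3 - <<'E'
from h import *
im=cv2.imread("pics/top0.png");hsv=cv2.cvtColor(im,cv2.COLOR_BGR2HSV);H,S,V=[hsv[...,i].astype(int) for i in range(3)]
roi=np.zeros(H.shape,bool);roi[110:300,120:450]=1
print("orange")
for c,s in blobs(roi&(H>5)&(H<20)&(S>170)&(V>110)): print(np.round(c,1),s,np.round(onz("top",c,.142),4),np.round(onz("top",c,.132),4))
print("dark")
for c,s in blobs(roi&(V<70),40): print(np.round(c,1),s,np.round(onz("top",c,.145),4))
print("rounds")
for c,s in blobs(roi&(V>170)&(H>15)&(H<35)&(S>15),200): print(np.round(c,1),s,np.round(onz("top",c,.005),4))
s=env.read_state();q=s["eef_rot"];print(R.from_quat([q[1],q[2],q[3],q[0]]).as_matrix().round(3),getattr(env,"nose_length",None))
cv2.imwrite("pics/crop.png",cv2.resize(im[110:290,110:330],None,fx=3.6,fy=3.3,interpolation=cv2.INTER_CUBIC))
E
```

```text
orange
[319.6 159.1] [316 144   9  31 137] [ 0.6568 -0.0919  0.142 ] [ 0.6593 -0.0927  0.132 ]
dark
[148.9 142.8] [120 110  37  53 297] [0.6981 0.318  0.145 ]
[402.9 136.8] [400 119   7  36  50] [ 0.7094 -0.2912  0.145 ]
[353.2 129.4] [345 121  21  13  43] [ 0.7283 -0.173   0.145 ]
[307.9 146.9] [302 145  13   5  51] [ 0.6858 -0.0642  0.145 ]
[404.8 179.6] [397 157  34  37 102] [ 0.6055 -0.2918  0.145 ]
[145.3 180.5] [123 159  80  63 392] [0.606  0.3232 0.145 ]
[416.4 171.8] [407 163  19  19 276] [ 0.6241 -0.3198  0.145 ]
[311.9 174.3] [303 172  17   6  57] [ 0.6193 -0.0732  0.145 ]
[172.7 218.4] [134 213  76  11  98] [0.5151 0.2551 0.145 ]
[141.4 251.9] [133 234  27  30 226] [0.4367 0.3262 0.145 ]
[234.6 245.1] [227 238  16  15 189] [0.4521 0.1085 0.145 ]
rounds
[[ 0.441 -0.001 -0.897]
 [ 0.897 -0.002  0.441]
 [-0.002 -1.     0.   ]] 0.017
```

View pics/crop.png

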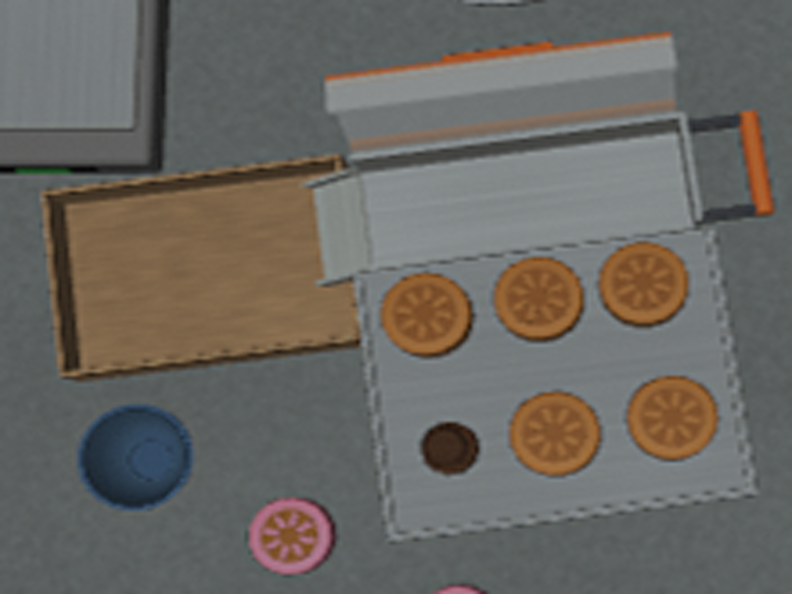

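The close crop confirms it. There are five golden cakes on the bed, with the stamp in the near-left slot. The pink look-alike at (290,535) is off the bed, and the lid stands open behind the trough. Next I'll fit the station frame from cakes, stamp, corners and handle.

Run:
```python
from h import *
im=cv2.imread("pics/top0.png");hsv=cv2.cvtColor(im,cv2.COLOR_BGR2HSV);H,S,V=[hsv[...,i].astype(int) for i in range(3)]
roi=np.zeros(H.shape,bool);roi[170:300,205:450]=1
C=[]
for c,s in blobs(cv2.morphologyEx((roi&(H>5)&(H<22)&(S>120)&(V>60)).astype(np.uint8),cv2.MORPH_CLOSE,np.ones((5,5))),300):
    z=.138 if c[0]<340 else .022
    p=onz("top",c,z);print("cake",np.round(c,1),s,np.round(p,4)); 
    if c[0]<315 and s[4]<800: C.append(p[:2])
for uv in[(384,227.5),(384,263.5)]: # rounds refine
    m=np.zeros(H.shape,bool);u,v=map(int,uv);m[v-17:v+17,u-17:u+17]=1
    g=m&(S>25)&(V>150)
    for c,s in blobs(g,150):print("round",np.round(c,1),s,np.round(onz("top",c,.0045),4))
st=onz("top",(234.6,245.1),.15)[:2];print("stamp",st)
# slots: lip row sorted by y desc, near row
C=sorted(C,key=lambda p:-p[0]); far=sorted(C[:3],key=lambda p:-p[1]); near=sorted(C[3:]+[st],key=lambda p:-p[1])
W=np.array(far+near);L=np.array([[x,y] for x in(-.04,-.136) for y in(.072,0,-.072)])
def fit(L,W):
    a,b=L.mean(0),W.mean(0);M=(L-a).T@(W-b);t=np.arctan2(M[0,1]-M[1,0],M[0,0]+M[1,1]);c,s=np.cos(t),np.sin(t);Q=np.array([[c,-s],[s,c]]);return t,b-Q@a,Q
t,o,Q=fit(L,W);print("slots",np.degrees(t),o,"resid mm",(1e3*((W-o)@Q-L)).round(1).tolist())
px=[(218.9,273.6),(319.7,259.1),(307.8,179.7),(209.4,191.2)];Wc=np.array([onz("top",p,z)[:2] for p,z in zip(px,(.126,.126,.126,.126))])
Lc=np.array([[-.193,.117],[-.193,-.117],[0,-.117],[0,.117]])
t2,o2,Q2=fit(Lc,Wc);print("corner",np.degrees(t2),o2,(1e3*((Wc-o2)@Q2-Lc)).round(1).tolist())
hd=onz("top",(319.6,159.1),.132)[:2]
for T,O,q in((t,o,Q),(t2,o2,Q2)):
    print("handle local",(hd-O)@q,"cakes local",((W-O)@q*1e3).round(1).tolist())
    for l,z in(((.04,-.157),.128),((.08,.108),.150),((.08,-.108),.15),((-.193,.117),.126),((-.193,-.117),.126),((0,-.117),.126),((0,.117),.12)):
        p=O+q@np.array(l);print(l,proj("top",[*p,z]).round(1),proj("scene",[*p,z]).round(1))
```

```text
cake [415.9 180.2] [401 170  31  23 608] [ 0.6275 -0.3533  0.022 ]
cake [288.4 195.5] [277 184  24  24 474] [ 0.5696 -0.0174  0.138 ]
cake [259.4 200. ] [248 188  24  25 479] [0.5592 0.0516 0.138 ]
cake [228.  204.8] [216 193  25  25 481] [0.5478 0.126  0.138 ]
cake [420.9 227.5] [410 217  23  22 405] [ 0.5027 -0.3615  0.022 ]
cake [296.3 236. ] [284 224  25  25 482] [ 0.4734 -0.0356  0.138 ]
cake [263.9 240.9] [252 229  25  25 489] [0.4622 0.0406 0.138 ]
cake [421.4 262.7] [410 252  24  23 416] [ 0.4118 -0.359   0.022 ]
round [383.5 227. ] [373 216  22  23 395] [ 0.5056 -0.2683  0.0045]
round [383.4 263. ] [373 252  22  23 403] [ 0.4114 -0.2654  0.0045]
stamp [0.45190218 0.10787917]
slots 8.877568240846172 [0.59765629 0.05909704] resid mm [[1.1, 1.8], [0.9, -1.4], [0.5, 0.7], [-0.5, -1.3], [-0.7, 2.6], [-1.3, -2.4]]
corner 7.465384139817713 [0.59534622 0.05387028] [[-2.4, 2.5], [0.1, -3.3], [-0.8, -2.0], [3.1, 2.8]]
handle local [ 0.03730722 -0.15952916] cakes local [[-38.9, 73.8], [-39.1, -1.4], [-39.5, -71.3], [-136.5, 70.7], [-136.7, 2.6], [-137.3, -74.4]]
(0.04, -0.157) [318.3 158.6] [206.4 218.7]
(0.08, 0.108) [206.1 157.5] [285.3 288.5]
(0.08, -0.108) [295.8 143.4] [204.3 229.7]
(-0.193, 0.117) [219.8 272.4] [380.  226.9]
(-0.193, -0.117) [317.9 256.8] [295.5 183.3]
(0, -0.117) [304.6 177.4] [233.6 219.2]
(0, 0.117) [209.1 192.9] [319.6 278.4]
handle local [ 0.04419703 -0.15367897] cakes local [[-37.7, 77.7], [-36.1, 2.5], [-34.7, -67.3], [-135.2, 72.2], [-133.7, 4.1], [-132.5, -72.9]]
(0.04, -0.157) [321.1 161. ] [207.4 216. ]
(0.08, 0.108) [209.  157.3] [282.5 286.2]
(0.08, -0.108) [299.  145.3] [204.6 226.9]
(-0.193, 0.117) [219.8 272.5] [380.  226.8]
(-0.193, -0.117) [318.3 259.3] [297.2 182.3]
(0, -0.117) [306.9 179.5] [234.3 217. ]
(0, 0.117) [211.1 192.7] [317.6 277. ]
```

>>> carry_out:
  moves:
    - [0.212,-0.464,0,0,0,34.4,0.03]
    - [0.212,-0.464,0,0,0,34.4,0.03]
    - [0.212,-0.464,0,0,0,34.4,0.03]
    - [0.212,-0.464,0,0,0,34.4,0.03]
    - [0.212,-0.464,0,0,0,34.4,0.03]
    - [0.212,-0.464,0,0,0,34.4,0.03]
    - [0.212,-0.464,0,0,0,34.4,0.03]
    - [0.212,-0.464,0,0,0,34.4,0.03]
    - [0.212,-0.464,0,0,0,34.4,0.03]
    - [0.212,-0.464,0,0,0,34.4,0.03]
    - [0.212,-0.464,0,0,0,34.4,0.03]
    - [0.212,-0.464,0,0,0,34.4,0.03]
  grip_force: 60

```text
t: 1.1
tool_pos: [0.4932, 0.1296, 0.248]
eef_rot: [0.463, -0.463, -0.535, 0.535]
contact_force: [-0.3, -0.3, 0.3]
gripper_width: 0.351
```

>>> carry_out:
  moves:
    - [0.006,-0.0105,-0.03,0,0,0,0.03]
    - [0.006,-0.0105,-0.07,0,0,0,0.03]
    - [0.006,-0.0105,-0.09,0,0,0,0.03]
    - [0.006,-0.0105,-0.108,0,0,0,0.03]
    - [0.006,-0.0105,-0.108,0,0,0,0.03]
    - [0.006,-0.0105,-0.108,0,0,0,0.03]

```text
t: 1.6
tool_pos: [0.4986, 0.1209, 0.1393]
eef_rot: [0.463, -0.463, -0.534, 0.535]
contact_force: [0.3, -0.5, 0.3]
gripper_width: 0.352
```

Run:
```python
from h import *
im=env.camera("scene"); cv2.imwrite("pics/s1.png",cv2.resize(im[130:330,170:420],None,fx=3.2,fy=3,interpolation=cv2.INTER_CUBIC))
s=env.read_state();print(s["tool_pos"],s["contact_force"])
```

```text
[0.49874578 0.12110603 0.13980379] [-0.51193123 -0.34712085  0.7657201 ]
```

View pics/s1.png

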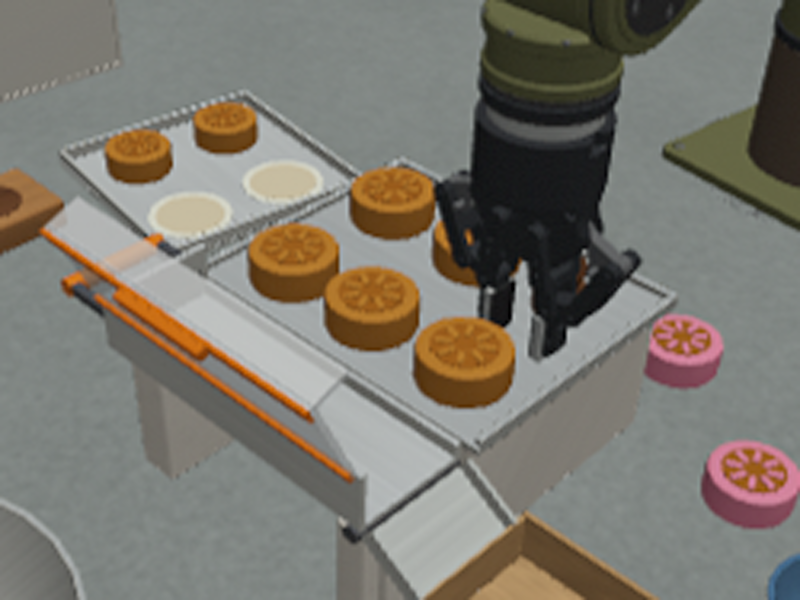

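>>> carry_out:
  moves:
    - [0.008,0.0005,0,0,0,0,0.03]
    - [0.016,0.0015,0,0,0,0,0.03]
    - [0.023,0.0025,0,0,0,0,0.03]
    - [0.03,0.0035,0,0,0,0,0.03]
    - [0.037,0.0045,0,0,0,0,0.03]
    - [0.044,0.005,0,0,0,0,0.03]
    - [0.05,0.006,0,0,0,0,0.03]
    - [0.053,0.006,0,0,0,0,0.03]
    - [0.053,0.006,0,0,0,0,0.03]
    - [0.053,0.006,0,0,0,0,0.03]
    - [0.045,0.005,0,0,0,0,0.03]
    - [0.045,0.005,0.04,0,0,0,0.03]

```text
t: 2.65
tool_pos: [0.5367, 0.1252, 0.1707]
eef_rot: [0.467, -0.458, -0.529, 0.54]
contact_force: [-0.2, -0.0, -1.9]
gripper_width: 0.354
```

Run:
```python
from h import *
im=env.camera("scene"); cv2.imwrite("pics/s2.png",cv2.resize(im[130:330,170:420],None,fx=3.2,fy=3,interpolation=cv2.INTER_CUBIC))
s=env.read_state();print(s["tool_pos"],s["contact_force"])
```

```text
[0.54377252 0.12627913 0.18486109] [4.33185387 1.22215204 7.15437438]
```

View pics/s2.png

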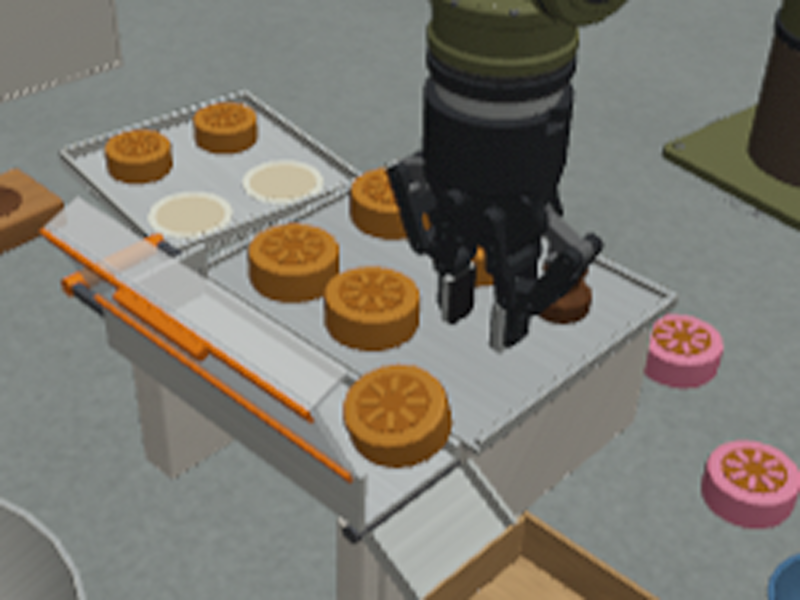

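Scene view: cake A has crossed the lip, with its top at crop (397,400), which is about (294,263) in the full picture. I'll check whether it has dropped flat.

```bash
cat >> h.py <<'E'
PSI=np.radians(8.2);O=np.array([.5967,.0565])
Q=np.array([[np.cos(PSI),-np.sin(PSI)],[np.sin(PSI),np.cos(PSI)]])
def loc(p): return (np.array(p)[:2]-O)@Q*1e3
def cakes(n,r):
    im=env.camera(n);hsv=cv2.cvtColor(im,cv2.COLOR_BGR2HSV);H,S,V=[hsv[...,i].astype(int) for i in range(3)]
    roi=np.zeros(H.shape,bool);roi[r[1]:r[3],r[0]:r[2]]=1
    m=cv2.morphologyEx((roi&(H>5)&(H<22)&(S>120)&(V>60)).astype(np.uint8),cv2.MORPH_CLOSE,np.ones((5,5)))
    return im,blobs(m,150)
E
python3 - <<'E'
from h import *
im,b=cakes("top",(195,140,340,265))
for c,s in b: print(np.round(c,1),s,loc(onz("top",c,.122)).round(1),loc(onz("top",c,.138)).round(1))
for zc in(.122,.129,.134):
  # expected scene silhouette of a flat cake in the trough at local (x,75)
  for x in(-8,0,4):
    p=O+Q@np.array([x/1e3,.0745]);print(zc,x,proj("scene",[*p,zc]).round(1))
hs=cv2.cvtColor(env.camera("scene"),cv2.COLOR_BGR2HSV);m=np.zeros(hs.shape[:2],bool);m[245:290,270:315]=1
for c,s in blobs(cv2.morphologyEx((m&(hs[...,0]>5)&(hs[...,0]<22)&(hs[...,1]>120)).astype(np.uint8),cv2.MORPH_CLOSE,np.ones((5,5))),150):print("scene",c,s)
E
```

```text
[319.6 159. ] [315 144  10  31 166] [  42.9 -157.7] [  39.3 -156. ]
[288.5 195.6] [277 184  24  24 475] [-34.9 -69.7] [-37.4 -69.3]
[259.8 200.1] [248 188  24  25 458] [-35.8   0.1] [-38.3  -0.5]
[296.3 236. ] [284 224  25  25 482] [-134.1  -74. ] [-135.1  -73.6]
[263.9 240.9] [252 229  25  25 489] [-134.4    4.1] [-135.4    3.4]
0.122 -8 [303.9 262.9]
0.122 0 [301.  265.1]
0.122 4 [299.6 266.1]
0.129 -8 [304.1 260.2]
0.129 0 [301.2 262.3]
0.129 4 [299.7 263.4]
0.134 -8 [304.2 258.2]
0.134 0 [301.3 260.3]
0.134 4 [299.8 261.4]
scene [293.91517857 268.15513393] [278 252  33  34 896]
```

Correction: trough_floor's centre lies at station x=+40 (the lip is at its -40). So the cake is only tipping over the lip and needs about 40 mm more push.

>>> carry_out:
  moves:
    - [0,0,-0.03,0,0,0,0.03]
    - [0,0,-0.045,0,0,0,0.03]
    - [0,0,-0.045,0,0,0,0.03]
    - [0.008,0.001,-0.045,0,0,0,0.03]
    - [0.015,0.002,-0.045,0,0,0,0.03]
    - [0.022,0.003,-0.045,0,0,0,0.03]
    - [0.028,0.004,-0.045,0,0,0,0.03]
    - [0.034,0.005,-0.045,0,0,0,0.03]
    - [0.039,0.0055,-0.045,0,0,0,0.03]
    - [0.043,0.006,-0.045,0,0,0,0.03]
    - [0.044,0.006,-0.045,0,0,0,0.03]
    - [0.044,0.006,-0.045,0,0,0,0.03]

```text
t: 3.8
tool_pos: [0.5869, 0.1322, 0.1365]
eef_rot: [0.464, -0.462, -0.534, 0.535]
contact_force: [-6.7, -1.4, 10.0]
gripper_width: 0.353
```

Run:
```python
from h import *
im=env.camera("scene"); cv2.imwrite("pics/s3.png",cv2.resize(im[130:330,170:420],None,fx=3.2,fy=3,interpolation=cv2.INTER_CUBIC))
s=env.read_state();print(s["tool_pos"],loc(s["tool_pos"]),s["contact_force"])
```

```text
[0.58690153 0.13224427 0.13654352] [ 1.10503241 76.36742027] [-5.19009734 -0.4454086   9.6569536 ]
```

View pics/s3.png

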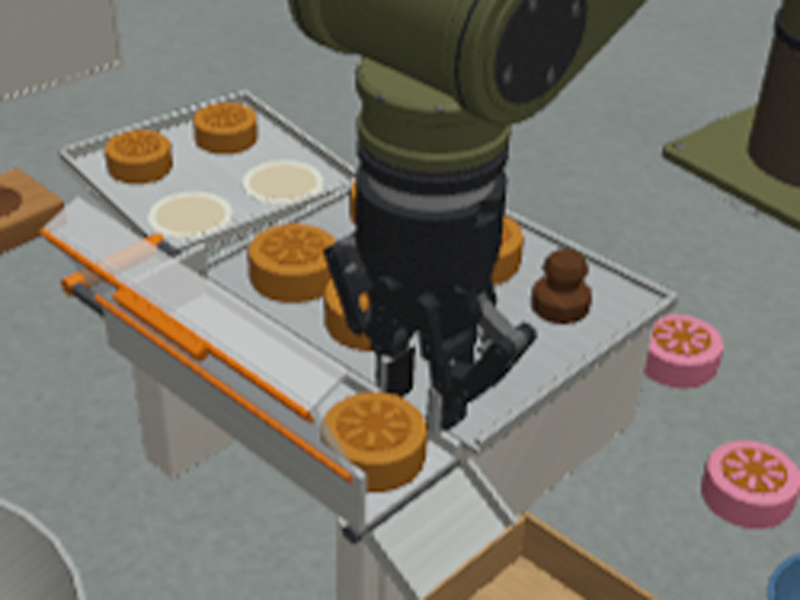

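>>> carry_out:
  moves:
    - [-0.001,0,0.006,0,0,0,0.03]
    - [-0.002,0,0.035,0,0,0,0.03]
    - [-0.03,-0.004,0.05,0,0,0,0.03]
    - [-0.06,-0.012,0.05,0,0,0,0.03]
    - [-0.07,-0.045,0.05,0,0,0,0.03]
    - [-0.076,-0.083,0.05,0,0,0,0.03]
    - [-0.076,-0.083,0.05,0,0,0,0.03]

```text
t: 4.43
tool_pos: [0.5102, 0.0452, 0.1849]
eef_rot: [0.463, -0.464, -0.533, 0.535]
contact_force: [0.4, 0.6, -0.3]
gripper_width: 0.352
```

Run:
```python
from h import *
def outline(n,x,y,zb):
    a=np.linspace(0,2*np.pi,60);P=[]
    for z in(zb,zb+.028):
        for t in a: P.append(proj(n,[*(O+Q@np.array([x/1e3+.03*np.cos(t),y/1e3+.03*np.sin(t)])),z]))
    P=np.array(P);return np.r_[P.min(0),P.max(0)].round(1)
hs=cv2.cvtColor(env.camera("scene"),cv2.COLOR_BGR2HSV);m=np.zeros(hs.shape[:2],bool);m[245:310,255:315]=1
for c,s in blobs(cv2.morphologyEx((m&(hs[...,0]>5)&(hs[...,0]<22)&(hs[...,1]>120)).astype(np.uint8),cv2.MORPH_CLOSE,np.ones((5,5))),150):print("scene",c,s[0],s[1],s[0]+s[2],s[1]+s[3])
for x in(34,40,44):print(x,outline("scene",x,75,.108))
im,b=cakes("top",(195,140,340,265))
for c,s in b: print(np.round(c,1),s,"in-trough",loc(onz("top",c,.122)).round(1),"bed",loc(onz("top",c,.138)).round(1))
cv2.imwrite("pics/t3.png",cv2.resize(im[110:290,180:340],None,fx=3.5,fy=3.3,interpolation=cv2.INTER_CUBIC))
s=env.read_state();print(s["tool_pos"],loc(s["tool_pos"]),s["contact_force"])
```

```text
scene [284.34264232 275.76906552] 255 259 304 294
34 [271.7 257.4 305.5 292.7]
40 [269.3 259.  303.2 294.6]
44 [267.6 260.1 301.7 295.8]
[319.6 159. ] [315 144  10  31 166] in-trough [  42.9 -157.7] bed [  39.3 -156. ]
[223.6 170.8] [212 162  25  20 332] in-trough [48.4 77.5] bed [44.6 75.7]
[291.8 195.2] [285 184  16  24 320] in-trough [-35.2 -77.9] bed [-37.7 -77.4]
[296.3 236. ] [284 224  25  25 483] in-trough [-134.1  -74. ] bed [-135.1  -73.5]
[262.9 240.9] [252 229  22  25 446] in-trough [-134.2    6.5] bed [-135.2    5.8]
[0.51130792 0.04829423 0.18504302] [-85.68942794   4.05750131] [ 0.02439608 -0.00734691  0.02954448]
```

Cake A lies flat in the trough: its silhouette matches the prediction for x=40, z=0.108. Next is cake B.

>>> carry_out:
  moves:
    - [0.001,-0.005,-0.01,0,0,0,0.03]
    - [0.001,-0.0045,-0.03,0,0,0,0.03]
    - [0.001,-0.0045,-0.0435,0,0,0,0.03]
    - [0.001,-0.0045,-0.0435,0,0,0,0.03]
    - [0.01,-0.003,-0.0435,0,0,0,0.03]
    - [0.02,-0.0015,-0.0435,0,0,0,0.03]
    - [0.03,0,-0.0435,0,0,0,0.03]
    - [0.039,0.0015,-0.0435,0,0,0,0.03]
    - [0.047,0.0025,-0.0435,0,0,0,0.03]
    - [0.054,0.0035,-0.0435,0,0,0,0.03]

```text
t: 5.37
tool_pos: [0.5676, 0.0529, 0.1424]
eef_rot: [-0.463, 0.463, 0.535, -0.534]
contact_force: [-1.2, -1.2, 0.5]
gripper_width: 0.351
```

>>> carry_out:
  moves:
    - [0.008,0.001,0,0,0,0,0.03]
    - [0.016,0.002,0,0,0,0,0.03]
    - [0.024,0.0035,0,0,0,0,0.03]
    - [0.031,0.0045,0,0,0,0,0.03]
    - [0.034,0.005,0,0,0,0,0.03]
    - [0.034,0.005,0,0,0,0,0.03]
    - [0.034,0.005,0,0,0,0,0.03]
    - [0.033,0.005,0.008,0,0,0,0.03]
    - [0.032,0.005,0.04,0,0,0,0.03]
    - [0.0,0.0,0.045,0,0,0,0.03]
    - [-0.03,-0.01,0.045,0,0,0,0.03]
    - [-0.04,-0.045,0.045,0,0,0,0.03]

```text
t: 6.37
tool_pos: [0.5236, 0.01, 0.188]
eef_rot: [-0.462, 0.461, 0.536, -0.535]
contact_force: [1.1, -1.0, -1.1]
gripper_width: 0.353
```

Run:
```python
from h import *
im,b=cakes("top",(195,140,340,265))
for c,s in b: print(np.round(c,1),s,"in-trough",loc(onz("top",c,.122)).round(1),"bed",loc(onz("top",c,.138)).round(1))
s=env.read_state();print(s["tool_pos"],loc(s["tool_pos"]),s["contact_force"])
```

```text
[319.6 159. ] [315 144  10  31 165] in-trough [  42.9 -157.8] bed [  39.3 -156.1]
[255.5 163.5] [243 157  24  14 237] in-trough [54.9 -2. ] bed [51.  -2.6]
[223.7 173.8] [212 162  25  25 464] in-trough [41.1 78.2] bed [37.5 76.4]
[289.6 235.6] [284 225  11  23 173] in-trough [-130.7  -58.4] bed [-131.8  -58.2]
[264.2 237.4] [252 229  25  17 330] in-trough [-126.3    2.3] bed [-127.4    1.7]
[0.52303141 0.00357978 0.18758263] [-80.4633694  -41.87190083] [ 1.10793043 -3.69174579 -0.88363307]
```

>>> carry_out:
  moves:
    - [-0.004,-0.031,0,0,0,0,0.03]
    - [-0.004,-0.031,-0.02,0,0,0,0.03]
    - [-0.004,-0.031,-0.045,0,0,0,0.03]
    - [-0.004,-0.031,-0.045,0,0,0,0.03]
    - [-0.004,-0.031,-0.045,0,0,0,0.03]

```text
t: 6.83
tool_pos: [0.5208, -0.0233, 0.141]
eef_rot: [0.464, -0.462, -0.534, 0.535]
contact_force: [0.8, 0.3, 0.4]
gripper_width: 0.355
```

Run:
```python
from h import *
im,b=cakes("top",(195,140,340,265))
for c,s in b: print(np.round(c,1),s,"in-trough",loc(onz("top",c,.122)).round(1),"bed",loc(onz("top",c,.138)).round(1))
s=env.read_state();print(s["tool_pos"],loc(s["tool_pos"]),s["contact_force"])
```

```text
[319.6 159. ] [315 144  10  31 165] in-trough [  42.9 -157.8] bed [  39.3 -156.1]
[254.4 168.2] [243 156  24  25 449] in-trough [43.9  2.3] bed [40.2  1.7]
[223.7 173.7] [212 162  25  24 460] in-trough [41.4 78.2] bed [37.8 76.4]
[296.8 235.3] [284 225  26  21 410] in-trough [-132.6  -75.4] bed [-133.7  -74.9]
[ 0.52198885 -0.02325502  0.14242897] [-85.32269498 -68.28364973] [0.03586628 0.65701815 0.68948892]
```

>>> carry_out:
  moves:
    - [0.01,0.0005,0,0,0,0,0.03]
    - [0.02,0.0015,0,0,0,0,0.03]
    - [0.03,0.003,0,0,0,0,0.03]
    - [0.039,0.004,0,0,0,0,0.03]
    - [0.047,0.0055,0,0,0,0,0.03]
    - [0.055,0.0065,0,0,0,0,0.03]
    - [0.063,0.0075,0,0,0,0,0.03]
    - [0.071,0.009,0,0,0,0,0.03]
    - [0.079,0.01,0,0,0,0,0.03]
    - [0.086,0.011,0,0,0,0,0.03]
    - [0.0885,0.0115,0,0,0,0,0.03]
    - [0.0885,0.0115,0,0,0,0,0.03]

```text
t: 7.88
tool_pos: [0.6112, -0.0117, 0.1418]
eef_rot: [-0.463, 0.463, 0.535, -0.535]
contact_force: [0.0, -0.2, -0.8]
gripper_width: 0.352
```

>>> carry_out:
  moves:
    - [0,0,0,0,0,0,0.03]
    - [-0.001,0,0.008,0,0,0,0.03]
    - [-0.002,0,0.045,0,0,0,0.03]
    - [-0.04,-0.006,0.085,0,0,0,0.0]
    - [-0.08,-0.01,0.125,0,0,0,0.0]
    - [-0.08,-0.01,0.158,0,0,0,0.0]
    - [-0.08,-0.01,0.158,0,0,0,0.0]

```text
t: 8.47
tool_pos: [0.53, -0.0222, 0.3067]
eef_rot: [-0.46, 0.466, 0.536, -0.533]
contact_force: [1.0, 0.5, 1.0]
gripper_width: -0.002
```

Run:
```python
from h import *
im,b=cakes("top",(195,140,340,265))
for c,s in b: print(np.round(c,1),s,"in-trough",loc(onz("top",c,.122)).round(1),"bed",loc(onz("top",c,.138)).round(1))
s=env.read_state();print(s["tool_pos"],loc(s["tool_pos"]),s["contact_force"])
im2=env.camera("scene")
cv2.imwrite("pics/s4.png",np.vstack([cv2.resize(im2[180:310,170:330],(640,330)),cv2.resize(im[110:270,190:340],(640,270))]))
# orange rail in top
hs=cv2.cvtColor(im,cv2.COLOR_BGR2HSV);m=np.zeros(hs.shape[:2],bool);m[110:150,195:310]=1
for c,st in blobs(m&(hs[...,0]>3)&(hs[...,0]<20)&(hs[...,1]>150),15):print("rail",c,st,loc(onz("top",c,.229)).round(1))
```

```text
[223.7 173.8] [212 162  25  25 463] in-trough [41.2 78.1] bed [37.5 76.3]
[296.3 236.1] [284 224  25  25 484] in-trough [-134.2  -74. ] bed [-135.2  -73.5]
[265.5 237.2] [255 229  22  17 291] in-trough [-126.3   -0.8] bed [-127.4   -1.4]
[ 0.53093808 -0.02230611  0.30885866] [-76.32961261 -68.62086572] [0.98012828 0.350008   3.12447466]
rail [248.92957746 125.49295775] [233 123  36   6  71] [116.7  -3.3]
```

View pics/s4.png

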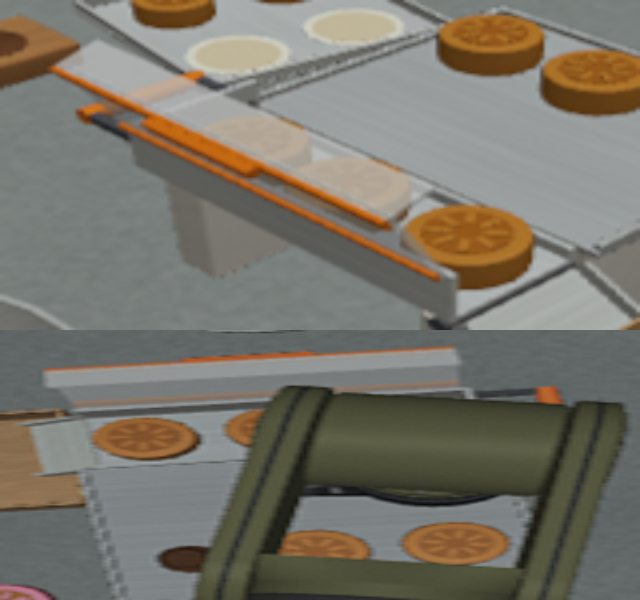

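All three cakes lie in the trough (seen through the clear lid), and two cakes and the stamp remain on the bed. Now the lid: reach over it, come down behind and pull.

>>> carry_out:
  moves:
    - [0.04,0.015,0,0,0,0,0]
    - [0.08,0.03,0,0,0,0,0]
    - [0.12,0.045,0,0,0,0,0]
    - [0.16,0.065,0,0,0,0,0]
    - [0.195,0.085,0,0,0,0,0]
    - [0.218,0.09,0,0,0,0,0]
    - [0.218,0.09,0,0,0,0,0]
    - [0.218,0.09,-0.04,0,0,0,0]
    - [0.218,0.09,-0.078,0,0,0,0]
    - [0.218,0.09,-0.078,0,0,0,0]

```text
t: 9.4
tool_pos: [0.7434, 0.068, 0.2096]
eef_rot: [0.468, -0.458, -0.53, 0.539]
contact_force: [-0.9, -0.2, -2.4]
gripper_width: 0.003
```

>>> carry_out:
  moves:
    - [-0.015,-0.002,0,0,0,0,0]
    - [-0.03,-0.004,0,0,0,0,0]
    - [-0.042,-0.006,0,0,0,0,0]
    - [-0.054,-0.008,0,0,0,0,0]
    - [-0.066,-0.0095,0,0,0,0,0]
    - [-0.078,-0.011,0,0,0,0,0]
    - [-0.09,-0.013,0,0,0,0,0]
    - [-0.098,-0.014,0,0,0,0,0]
    - [-0.098,-0.014,0,0,0,0,0]
    - [-0.098,-0.014,0.03,0,0,0,0]
    - [-0.098,-0.014,0.06,0,0,0,0]

```text
t: 10.32
tool_pos: [0.6492, 0.0541, 0.2801]
eef_rot: [0.464, -0.461, -0.533, 0.536]
contact_force: [0.9, 1.2, 0.1]
gripper_width: 0.001
```

Run:
```python
from h import *
s=env.read_state();print(s["tool_pos"],loc(s["tool_pos"]),s["contact_force"])
im2=env.camera("scene")
cv2.imwrite("pics/s5.png",cv2.resize(im2[130:330,170:420],None,fx=3.2,fy=3,interpolation=cv2.INTER_CUBIC))
```

```text
[0.64924843 0.0541143  0.28005911] [51.67091283 -9.85623398] [0.90220252 1.2159422  0.14380365]
```

View pics/s5.png

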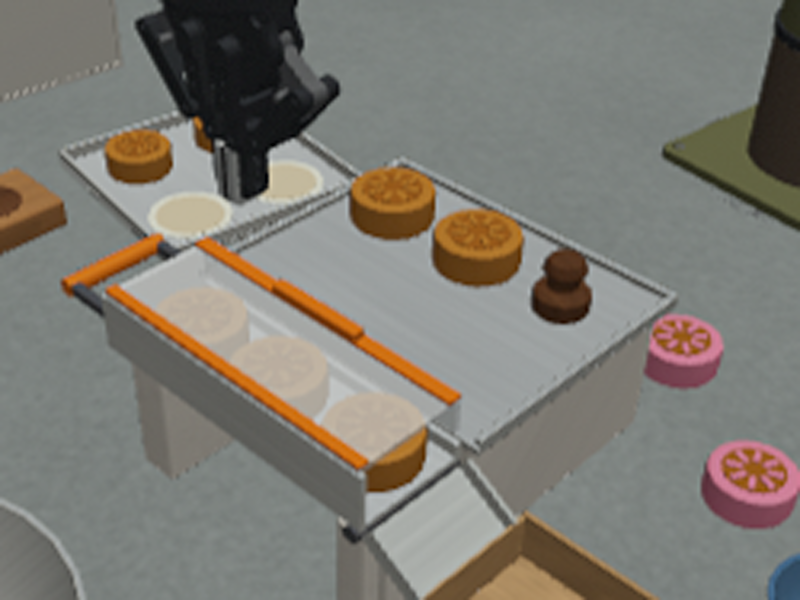

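Lid shut over the three cakes. Now I'll pick the right-hand leftover, E, with the jaws along station x.

>>> carry_out:
  moves:
    - [-0.04,-0.02,0,0,0,-7,0.074]
    - [-0.08,-0.04,0,0,0,-14,0.074]
    - [-0.12,-0.06,0,0,0,-21,0.074]
    - [-0.155,-0.08,0,0,0,-28,0.074]
    - [-0.1755,-0.0895,0,0,0,-35,0.074]
    - [-0.1755,-0.0895,0,0,0,-42,0.074]
    - [-0.1755,-0.0895,-0.02,0,0,-49,0.074]
    - [-0.1755,-0.0895,-0.03,0,0,-56,0.074]
    - [-0.1755,-0.0895,-0.04,0,0,-63,0.074]
    - [-0.1755,-0.0895,-0.05,0,0,-70,0.074]
    - [-0.1755,-0.0895,-0.06,0,0,-77,0.074]
    - [-0.1755,-0.0895,-0.07,0,0,-84,0.074]

```text
t: 11.37
tool_pos: [0.4756, -0.0355, 0.2121]
eef_rot: [-0.702, 0.702, 0.086, -0.085]
contact_force: [0.5, -0.6, -0.3]
gripper_width: 0.866
```

>>> carry_out:
  moves:
    - [0,0,0,0,0,-6,0.074]
    - [0,0,0,0,0,-6,0.074]
    - [0,0,0,0,0,-6,0.074]

```text
t: 11.62
tool_pos: [0.4755, -0.0354, 0.2125]
eef_rot: [-0.705, 0.705, 0.052, -0.051]
contact_force: [-0.6, 0.3, 1.0]
gripper_width: 0.866
```

Run:
```python
from h import *
s=env.read_state();print(s["tool_pos"],loc(s["tool_pos"]),s["contact_force"],s["gripper_width"])
q=s["eef_rot"];print(R.from_quat([q[1],q[2],q[3],q[0]]).as_matrix()[:,0].round(3),s["joint_positions"].round(2))
cv2.imwrite("pics/w6.png",env.camera("wrist"))
```

```text
[ 0.47554046 -0.03543091  0.21245463] [-133.03284313  -73.7101779 ] [-0.59384428  0.33468436  1.02966422] 0.8658801293302737
[0.989 0.146 0.001] [-0.19 -0.25  2.06  0.    1.32 -0.33]
```

View pics/w6.png

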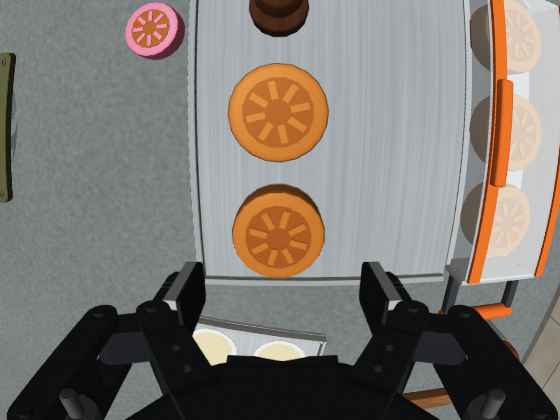

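The wrist view shows cake E at (278,237), centred between the jaws, with D at (278,112) and the stamp beyond. Descend and grip.

>>> carry_out:
  moves:
    - [-0.002,0,-0.03,0,0,0,0.074]
    - [-0.002,0,-0.055,0,0,0,0.074]
    - [-0.002,0,-0.0725,0,0,0,0.074]
    - [-0.002,0,-0.0725,0,0,0,0.074]
    - [-0.002,0,-0.0725,0,0,0,0.05]
    - [-0.002,0,-0.0725,0,0,0,0.05]
    - [-0.002,0,-0.0725,0,0,0,0.05]
    - [-0.002,0,-0.0725,0,0,0,0.05]
    - [-0.002,0,-0.0725,0,0,0,0.05]
  grip_force: 30

```text
t: 12.42
tool_pos: [0.4737, -0.0354, 0.1404]
eef_rot: [-0.705, 0.705, 0.051, -0.05]
contact_force: [1.1, -0.3, -1.3]
gripper_width: 0.688
```

>>> carry_out:
  moves:
    - [0,0,0.03,0,0,0,0.05]
    - [0,0,0.06,0,0,0,0.05]
    - [0.005,-0.035,0.06,0,0,-3,0.05]
    - [0.01,-0.075,0.06,0,0,-6,0.05]
    - [0.015,-0.115,0.06,0,0,-9,0.05]
    - [0.02,-0.155,0.06,0,0,-10,0.05]
    - [0.03,-0.195,0.05,0,0,-10,0.05]
    - [0.03,-0.23,0.02,0,0,-10,0.05]
    - [0.03,-0.2325,-0.02,0,0,-10,0.05]
    - [0.03,-0.2325,-0.055,0,0,-10,0.05]
    - [0.03,-0.2325,-0.06,0,0,-10,0.05]
    - [0.03,-0.2325,-0.06,0,0,-10,0.05]

```text
t: 13.42
tool_pos: [0.5009, -0.2666, 0.0763]
eef_rot: [0.708, -0.706, 0.013, -0.009]
contact_force: [-0.2, -0.7, 0.3]
gripper_width: 0.691
```

Run:
```python
from h import *
s=env.read_state();print(s["tool_pos"],s["contact_force"],s["gripper_width"])
im=env.camera("top");cv2.imwrite("pics/t7.png",np.hstack([cv2.resize(im[190:300,330:460],(400,340)),cv2.resize(env.camera("wrist"),(400,340))]))
```

```text
[ 0.5009144  -0.26655363  0.07629823] [-0.18276461 -0.66242826  0.25477003] 0.690555116391634
```

View pics/t7.png

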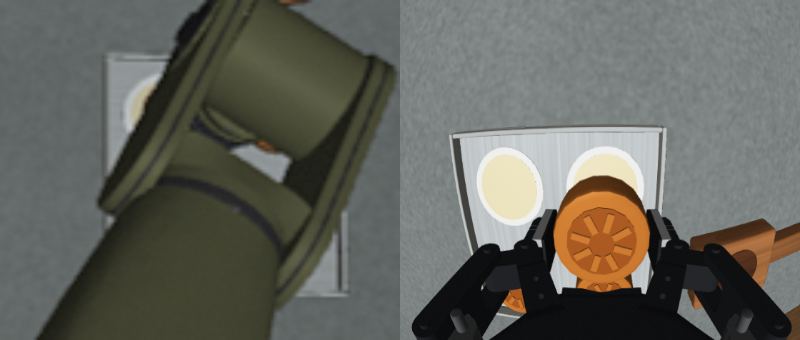

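```bash
cat >> h.py <<'E'
def wz(uv,z,m):
    K=np.array(m["K"]);E=np.array(m["extrinsics"]);a=(np.array(uv)-K[:2,2])/K[0,0];r=np.linalg.norm(a)
    d=E[:3,:3].T@np.r_[np.sin(r)*a/r,np.cos(r)];o=-E[:3,:3].T@E[:3,3];return o+d*(z-o[2])/d[2]
E
python3 - <<'E'
from h import *
m=env.camera_model("wrist");im=env.camera("wrist");hs=cv2.cvtColor(im,cv2.COLOR_BGR2HSV)
g=np.zeros(hs.shape[:2],bool);g[150:300,90:360]=1
g&=(hs[...,0]>15)&(hs[...,0]<35)&(hs[...,1]>20)&(hs[...,2]>170)&(hs[...,1]<110)
for c,s in blobs(g,200):print(c.round(1),s,wz(c,.0045,m).round(4))
# far-round: top point and side points; cake top seen
for uv in[(400*.7+0,0)]:pass
for z,uv in((.084,((602-400)*1.4,241*420/340)),):print("held cake top",wz(uv,z,m).round(4))
E
```

```text
[151.2 228.7] [ 113  189   77   80 4786] [ 0.4128 -0.266   0.0045]
[285.4 208. ] [ 238  188   92   49 2248] [ 0.5072 -0.2539  0.0045]
held cake top [ 0.5045 -0.2721  0.084 ]
```

>>> carry_out:
  moves:
    - [0.004,0.001,-0.02,0,0,0,0.05]
    - [0.004,0.001,-0.035,0,0,0,0.05]
    - [0.004,0.001,-0.043,0,0,0,0.05]
    - [0.004,0.001,-0.049,0,0,0,0.05]
    - [0.004,0.001,-0.049,0,0,0,0.05]
    - [0.004,0.001,-0.049,0,0,0,0.05]

```text
t: 14.07
tool_pos: [0.5078, -0.2671, 0.0315]
eef_rot: [-0.707, 0.707, -0.01, 0.011]
contact_force: [0.4, 0.2, -1.0]
gripper_width: 0.691
```

>>> carry_out:
  moves:
    - [-0.003,0,-0.004,0,0,0,0.05]
    - [-0.003,0,-0.006,0,0,0,0.05]
    - [-0.003,0,-0.006,0,0,0,0.05]
    - [-0.003,0,-0.006,0,0,0,0.065]
    - [-0.003,0,-0.006,0,0,0,0.065]
    - [-0.003,0,-0.006,0,0,0,0.065]
    - [-0.003,0,-0.003,0,0,0,0.065]
    - [-0.003,0,0.005,0,0,0,0.065]
    - [-0.003,0,0.03,0,0,0,0.07]
    - [-0.003,0,0.07,0,0,0,0.074]
    - [-0.003,0,0.11,0,0,0,0.074]
    - [-0.003,0,0.15,0,0,0,0.074]

```text
t: 15.07
tool_pos: [0.5038, -0.2665, 0.1825]
eef_rot: [0.707, -0.707, 0.011, -0.011]
contact_force: [1.6, 0.3, 0.0]
gripper_width: 0.867
```

Run:
```python
from h import *
s=env.read_state();print(s["tool_pos"],s["contact_force"],s["gripper_width"])
m=env.camera_model("wrist");im=env.camera("wrist");cv2.imwrite("pics/w8.png",im);hs=cv2.cvtColor(im,cv2.COLOR_BGR2HSV)
g=((hs[...,0]>5)&(hs[...,0]<22)&(hs[...,1]>120)&(hs[...,2]>60)).astype(np.uint8);g=cv2.morphologyEx(g,cv2.MORPH_CLOSE,np.ones((7,7)))
for c,t in blobs(g,500):print(c.round(1),t,wz(c,.028,m).round(4))
```

```text
[ 0.50375844 -0.26653976  0.18254472] [1.61017379 0.26969479 0.04682867] 0.8672377330443989
[552.8 130.2] [544 100  16  61 755] [ 0.8079 -0.1924  0.028 ]
[282.2 199.7] [ 250  166   65   67 3433] [ 0.504  -0.2667  0.028 ]
[444.3 261.7] [ 372  231  160   75 6568] [ 0.6716 -0.3378  0.028 ]
[209.9 284.7] [ 174  258   53   58 1085] [ 0.4289 -0.352   0.028 ]
[283.7 288.2] [ 255  258   59   61 2822] [ 0.5028 -0.3571  0.028 ]
[540.  360.4] [ 505  326   55   94 2408] [ 0.9064 -0.5374  0.028 ]
[441.  401.1] [430 369  31  51 826] [ 0.7241 -0.5701  0.028 ]
```

Cake E is placed at (0.504,-0.267), within 3 mm of the round. Now cake D.

>>> carry_out:
  moves:
    - [-0.005,0.037,0.02,0,0,2,0.074]
    - [-0.01,0.077,0.035,0,0,5,0.074]
    - [-0.015,0.117,0.035,0,0,8,0.074]
    - [-0.02,0.157,0.035,0,0,10,0.074]
    - [-0.025,0.197,0.035,0,0,10,0.074]
    - [-0.03,0.237,0.035,0,0,10,0.074]
    - [-0.035,0.277,0.035,0,0,10,0.074]
    - [-0.0405,0.306,0.035,0,0,10,0.074]
    - [-0.0405,0.306,0.035,0,0,10,0.074]
    - [-0.0405,0.306,0.02,0,0,10,0.074]
    - [-0.0405,0.306,0.0,0,0,10,0.074]
    - [-0.0405,0.306,0.0,0,0,10,0.074]

```text
t: 16.12
tool_pos: [0.4615, 0.0392, 0.1772]
eef_rot: [0.705, -0.705, -0.049, 0.053]
contact_force: [-1.5, 0.6, -0.2]
gripper_width: 0.868
```

Run:
```python
from h import *
s=env.read_state();print(s["tool_pos"],s["contact_force"],s["gripper_width"])
m=env.camera_model("wrist");im=env.camera("wrist");hs=cv2.cvtColor(im,cv2.COLOR_BGR2HSV)
g=((hs[...,0]>5)&(hs[...,0]<22)&(hs[...,1]>120)&(hs[...,2]>60)).astype(np.uint8);g=cv2.morphologyEx(g,cv2.MORPH_CLOSE,np.ones((7,7)))
for c,t in blobs(g,500):print(c.round(1),t,wz(c,.145,m).round(4))
```

```text
[0.4614887  0.0391668  0.17717121] [-1.46875282  0.60450894 -0.1757807 ] 0.8675348735415559
[463.7  22.5] [ 388    0  150   55 6615] [0.5387 0.183  0.145 ]
[138.9  99.5] [ 119   77   41   46 1455] [0.3766 0.1128 0.145 ]
[525.1 214.6] [ 490   81   58  256 4370] [0.6094 0.0846 0.145 ]
[283.1 121.6] [ 249   87   71   71 3791] [0.4517 0.1091 0.145 ]
[283.4 250.4] [ 229  195  110  110 9431] [0.4614 0.0431 0.145 ]
```

Aligned (within 4 mm). The commanded z is likely about 0.180. Descend and grip.

>>> carry_out:
  moves:
    - [0,0.002,-0.02,0,0,0,0.074]
    - [0,0.002,-0.039,0,0,0,0.074]
    - [0,0.002,-0.039,0,0,0,0.074]
    - [0,0.002,-0.039,0,0,0,0.05]
    - [0,0.002,-0.039,0,0,0,0.05]
    - [0,0.002,-0.039,0,0,0,0.05]
    - [0,0.002,-0.039,0,0,0,0.05]
    - [0,0.002,-0.039,0,0,0,0.05]

```text
t: 16.83
tool_pos: [0.4643, 0.0411, 0.1426]
eef_rot: [-0.705, 0.705, 0.051, -0.05]
contact_force: [0.5, -0.7, 1.9]
gripper_width: 0.692
```

>>> carry_out:
  moves:
    - [0,0,0.03,0,0,0,0.05]
    - [0,0,0.06,0,0,0,0.05]
    - [-0.005,-0.035,0.06,0,0,-3,0.05]
    - [-0.01,-0.075,0.06,0,0,-6,0.05]
    - [-0.02,-0.115,0.06,0,0,-9,0.05]
    - [-0.03,-0.15,0.06,0,0,-10,0.05]
    - [-0.04,-0.19,0.06,0,0,-10,0.05]
    - [-0.046,-0.228,0.05,0,0,-10,0.05]
    - [-0.052,-0.266,0.04,0,0,-10,0.05]
    - [-0.052,-0.3,0.02,0,0,-10,0.05]
    - [-0.052,-0.307,-0.02,0,0,-10,0.05]
    - [-0.052,-0.307,-0.06,0,0,-10,0.05]

```text
t: 17.83
tool_pos: [0.4129, -0.2698, 0.0827]
eef_rot: [-0.705, 0.709, -0.01, 0.014]
contact_force: [0.6, 0.4, -2.1]
gripper_width: 0.694
```

>>> carry_out:
  moves:
    - [0,0,-0.015,0,0,0,0.05]
    - [0,0,-0.03,0,0,0,0.05]
    - [0,0,-0.045,0,0,0,0.05]
    - [0,0,-0.045,0,0,0,0.05]
    - [0,0,-0.045,0,0,0,0.05]

```text
t: 18.25
tool_pos: [0.4111, -0.2655, 0.0359]
eef_rot: [0.707, -0.707, 0.011, -0.01]
contact_force: [0.5, 0.7, 0.3]
gripper_width: 0.69
```

>>> carry_out:
  moves:
    - [0.002,0,-0.005,0,0,0,0.05]
    - [0.003,0,-0.008,0,0,0,0.05]
    - [0.003,0,-0.008,0,0,0,0.05]
    - [0.003,0,-0.008,0,0,0,0.065]
    - [0.003,0,-0.008,0,0,0,0.065]
    - [0.003,0,-0.008,0,0,0,0.065]
    - [0.003,0,-0.005,0,0,0,0.065]
    - [0.003,0,0.005,0,0,0,0.065]
    - [0.003,0,0.03,0,0,0,0.07]
    - [0.003,0,0.07,0,0,0,0.07]
    - [0.003,0,0.11,0,0,0,0.06]
    - [0.003,0,0.15,0,0,0,0.05]

```text
t: 19.25
tool_pos: [0.4142, -0.2655, 0.1888]
eef_rot: [-0.707, 0.707, -0.011, 0.011]
contact_force: [1.2, -0.8, 0.2]
gripper_width: 0.593
```

Run:
```python
from h import *
s=env.read_state();print(s["tool_pos"],s["contact_force"],s["gripper_width"],s["joint_positions"].round(2))
m=env.camera_model("wrist");im=env.camera("wrist");cv2.imwrite("pics/w9.png",im);hs=cv2.cvtColor(im,cv2.COLOR_BGR2HSV)
g=((hs[...,0]>5)&(hs[...,0]<22)&(hs[...,1]>120)&(hs[...,2]>60)).astype(np.uint8);g=cv2.morphologyEx(g,cv2.MORPH_CLOSE,np.ones((7,7)))
for c,t in blobs(g,500):print(c.round(1),t,wz(c,.028,m).round(4))
h=O+Q@np.array([.0405,-.157]);print("handle",h)
```

```text
[ 0.41417578 -0.26550745  0.18878485] [ 1.19557532 -0.79144583  0.23394998] 0.5934918648103815 [-0.68 -0.19  2.06 -0.    1.27 -0.65]
[553.5 131.2] [546 109  14  46 509] [ 0.7266 -0.1923  0.028 ]
[282.8 197.8] [ 251  165   65   66 3305] [ 0.415  -0.2656  0.028 ]
[375.3 196.4] [ 344  165   64   64 3134] [ 0.5015 -0.2665  0.028 ]
[490.6 260.5] [ 442  226  118   78 5775] [ 0.6506 -0.3444  0.028 ]
[282.6 284.2] [ 254  255   58   59 2747] [ 0.4122 -0.3549  0.028 ]
[378.6 272.7] [ 352  254   46   45 1059] [ 0.5106 -0.3468  0.028 ]
[539.7 366.8] [ 497  321   63   99 3181] [ 0.8346 -0.5614  0.028 ]
handle [ 0.65917868 -0.0931184 ]
```

View pics/w9.png

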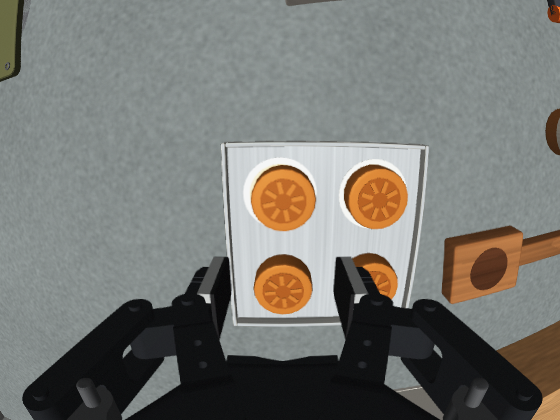

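Both leftovers lie flat on their rounds (centres 282,198 and 375,196). Now the handle: turn the jaws to the station's y and hover.

>>> carry_out:
  moves:
    - [0.005,0.005,0.04,0,0,-7,0.034]
    - [0.035,0.025,0.06,0,0,-14,0.034]
    - [0.065,0.045,0.06,0,0,-21,0.034]
    - [0.095,0.065,0.06,0,0,-28,0.034]
    - [0.125,0.085,0.06,0,0,-35,0.034]
    - [0.155,0.105,0.06,0,0,-42,0.034]
    - [0.185,0.125,0.06,0,0,-49,0.034]
    - [0.215,0.145,0.06,0,0,-56,0.034]
    - [0.235,0.165,0.06,0,0,-63,0.034]
    - [0.245,0.1725,0.05,0,0,-70,0.034]
    - [0.245,0.1725,0.04,0,0,-76,0.034]
    - [0.245,0.1725,0.03,0,0,-80,0.034]

```text
t: 20.3
tool_pos: [0.6604, -0.0923, 0.2167]
eef_rot: [0.534, -0.534, 0.463, -0.464]
contact_force: [-0.2, -1.0, -0.4]
gripper_width: 0.398
```

Run:
```python
from h import *
s=env.read_state();print(s["tool_pos"],s["contact_force"],s["gripper_width"],s["joint_positions"].round(2))
q=s["eef_rot"];print(R.from_quat([q[1],q[2],q[3],q[0]]).as_matrix()[:,0].round(3))
m=env.camera_model("wrist");im=env.camera("wrist");cv2.imwrite("pics/w10.png",im);hs=cv2.cvtColor(im,cv2.COLOR_BGR2HSV)
g=((hs[...,0]>3)&(hs[...,0]<18)&(hs[...,1]>190)&(hs[...,2]>120)).astype(np.uint8)
for c,t in blobs(g,200):print(c.round(1),t,wz(c,.133,m).round(4))
h=onz("top",(319.6,159.1),.133);print("top",h)
```

```text
[ 0.66044968 -0.09229326  0.21672978] [-0.16946185 -1.01160895 -0.38017768] 0.39787448895447475 [-0.22  0.18  1.64 -0.    1.32  1.21]
[ 0.14 -0.99  0.  ]
[284.3 223.3] [ 275  172   20  106 1956] [ 0.6627 -0.0941  0.133 ]
[103.5 184.5] [   0  176  204   18 2270] [0.6729 0.041  0.133 ]
[ 56.5 277.4] [   0  264  112   27 1222] [0.5825 0.0982 0.133 ]
[160.6 285. ] [ 113  276   97   19 1181] [ 0.5987 -0.0064  0.133 ]
[468.4 326.8] [454 317  25  23 337] [ 0.586  -0.2754  0.133 ]
[387.5 378.1] [376 368  24  22 279] [ 0.524  -0.2117  0.133 ]
top [ 0.65889449 -0.09269025  0.133     ]
```

View pics/w10.png

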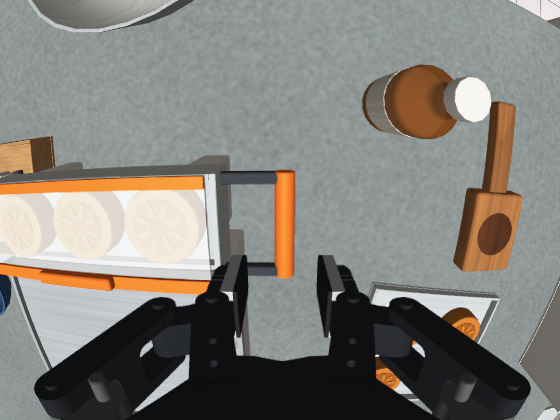

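The wrist view shows the handle at (284,223), centred between the jaws. Descend and grip.

>>> carry_out:
  moves:
    - [0,-0.001,-0.035,0,0,0,0.034]
    - [0,-0.001,-0.065,0,0,0,0.034]
    - [0,-0.001,-0.085,0,0,0,0.034]
    - [0,-0.001,-0.091,0,0,0,0.034]
    - [0,-0.001,-0.091,0,0,0,0.034]
    - [0,-0.001,-0.091,0,0,0,0.01]
    - [0,-0.001,-0.091,0,0,0,0.01]
    - [0,-0.001,-0.091,0,0,0,0.01]
    - [0,-0.001,-0.091,0,0,0,0.01]
  grip_force: 40

```text
t: 21.1
tool_pos: [0.6607, -0.0939, 0.1279]
eef_rot: [0.535, -0.534, 0.462, -0.464]
contact_force: [-1.4, 3.8, 4.6]
gripper_width: 0.148
```

>>> carry_out:
  moves:
    - [-0.0002,0.0015,0.0132,0,0,0,0.01]
    - [-0.0005,0.0037,0.0263,0,0,0,0.01]
    - [-0.001,0.0065,0.0393,0,0,0,0.01]
    - [-0.0014,0.01,0.0522,0,0,0,0.01]
    - [-0.002,0.014,0.0648,0,0,0,0.01]
    - [-0.0027,0.0187,0.0772,0,0,0,0.01]
    - [-0.0035,0.024,0.0894,0,0,0,0.01]
    - [-0.0043,0.03,0.1013,0,0,0,0.01]
    - [-0.0053,0.0364,0.1129,0,0,0,0.01]
    - [-0.0063,0.0435,0.1241,0,0,0,0.01]
    - [-0.0063,0.0435,0.1241,0,0,0,0.01]
    - [-0.0063,0.0435,0.1241,0,0,0,0.01]

```text
t: 22.1
tool_pos: [0.6549, -0.0526, 0.2516]
eef_rot: [0.535, -0.534, 0.46, -0.466]
contact_force: [4.7, -6.3, 0.9]
gripper_width: 0.144
```

>>> carry_out:
  moves:
    - [0,0,0,0,0,0,0.01]
    - [0,0,0,0,0,0,0.01]
    - [-0.0011,0.0076,0.0109,0,0,0,0.01]
    - [-0.0023,0.0157,0.0213,0,0,0,0.01]
    - [-0.0035,0.0245,0.0314,0,0,0,0.01]
    - [-0.0048,0.0336,0.041,0,0,0,0.01]
    - [-0.0062,0.0432,0.0501,0,0,0,0.01]
    - [-0.0077,0.0532,0.0587,0,0,0,0.01]
    - [-0.0077,0.0532,0.0587,0,0,0,0.01]
    - [-0.0077,0.0532,0.0587,0,0,0,0.01]
    - [-0.0077,0.0532,0.0587,0,0,0,0.01]

```text
t: 23.02
tool_pos: [0.6477, -0.0012, 0.3122]
eef_rot: [0.534, -0.534, 0.459, -0.467]
contact_force: [3.4, -9.9, 8.1]
gripper_width: 0.147
```

Run:
```python
from h import *
s=env.read_state();print(s["tool_pos"],s["contact_force"],s["gripper_width"])
im=env.camera("scene");cv2.imwrite("pics/s11.png",cv2.resize(im[130:400,160:450],None,fx=2.4,fy=2.2))
for n,r in(("top",(110,140,225,235)),("scene",(270,290,450,420))):
  im,b=cakes(n,r);print(n,len(b))
  for c,t in b:
    if t[4]<3000:print(c.round(1),t,onz(n,c,.02).round(3))
```

```text
[ 0.64774039 -0.00124852  0.31224609] [ 3.39246732 -9.90964376  8.05951044] 0.14723351563740233
top 2
[184.7 187. ] [161 174  64  27 795] [0.612 0.258 0.02 ]
[138.6 195.8] [126 184  26  24 469] [0.589 0.38  0.02 ]
scene 1
```

The picture limit is reached, so I continue with numbers. I'll hold briefly at the top and check the cakes in the carton.

>>> carry_out:
  moves:
    - [0,0,0,0,0,0,0.01]
    - [0,0,0,0,0,0,0.01]
    - [0,0,0,0,0,0,0.01]
    - [0,0,0,0,0,0,0.01]

```text
t: 23.5
tool_pos: [0.6478, -0.0015, 0.3121]
eef_rot: [0.534, -0.534, 0.459, -0.468]
contact_force: [3.1, -9.7, 7.7]
gripper_width: 0.143
```

Run:
```python
from h import *
im=env.camera("top");hs=cv2.cvtColor(im,cv2.COLOR_BGR2HSV)
print("carton px",hs[200,215],hs[165,205],"cake",hs[196,139])
g=((hs[...,0]>5)&(hs[...,0]<22)&(hs[...,1]>120)&(hs[...,2]>60))
sub=g[156:230:2,114:260:2];print("cols 114..260/2 rows 156../2")
for r in sub:print("".join("#" if x else "." for x in r))
```

```text
carton px [ 94  12 143] [ 78   8 167] cake [ 13 169 134]
cols 114..260/2 rows 156../2
...........................................####..........................
.........................................####............................
........................................###..............................
........................................#................................
.........................................................................
..............#..........................................................
.........................................................................
.........................................................................
.........................................................................
........................................#................................
.......................................##..............#.................
...........................#####......###............###.................
.........................#########....###.........######.................
.....#...................##########...####.......###
[... 1023 characters left out ...]
..................................
.........................................................................
..............................................#..........................
......................................#..................................
..............................##.........................................
.....................#..#................................................
...............##........................................................
.........#...............................................................
.........................................................................
.........................................................................
```

Run:
```python
from h import *
im=env.camera("scene");hs=cv2.cvtColor(im,cv2.COLOR_BGR2HSV)
g=((hs[...,0]>5)&(hs[...,0]<20)&(hs[...,1]>150)&(hs[...,2]>60))
for r in g[230:420:4,240:450:3]:print("".join("#" if x else "." for x in r))
# predicted positions
for u in(139,174,199):
  p=onz("top",(u,188 if u>139 else 196),.022);print(u,p.round(3),loc(p).round(0),proj("scene",[*p[:2],.018]).round(0))
for l,z in(((.04,.117),.1),((.04,.150),.08),((.04,.15),.045),((.04,.37),.045),((.115,.15),.045),((-.035,.15),.045)):
  p=O+Q@np.array(l);print(l,z,"top",proj("top",[*p,z]).round(0),"scene",proj("scene",[*p,z]).round(0))
```

```text
.....##............###...........#####................................
......##............##................................................
.......##............##.........................#.....................
........#.............#........................##.....................
........##............##.......................#.#....................
.........##............##.............................................
..........##............##............................................
...........#............###...........................................
...........##............##...........................................
............##............##..........................................
.............##............##.........................................
..............##............##........................................
..............##............##........................................
...............##...................................##..##............
................##..................................##.####...........
.................##................
[... 2070 characters left out ...]
############............
..............................................###########.............
...............................................#########..............
.................................................######...............
139 [0.588 0.378 0.022] [ 37. 320.] [396. 400.]
174 [0.609 0.286 0.022] [ 45. 225.] [346. 365.]
199 [0.609 0.219 0.022] [ 35. 159.] [320. 339.]
(0.04, 0.117) 0.1 top [209. 178.] scene [303. 297.]
(0.04, 0.15) 0.08 top [198. 182.] scene [317. 315.]
(0.04, 0.15) 0.045 top [201. 184.] scene [316. 328.]
(0.04, 0.37) 0.045 top [117. 196.] scene [428. 415.]
(0.115, 0.15) 0.045 top [197. 156.] scene [287. 354.]
(-0.035, 0.15) 0.045 top [204. 213.] scene [341. 305.]
```

Run:
```python
from h import *
f=loc(onz("top",(124.5,196),.045));print("far wall",f,"centre y",f[1]-110,"near wall",f[1]-220)
# triangulate third cake: top left edge u~187.5 row 187; scene silhouette centre/extents
im=env.camera("scene");hs=cv2.cvtColor(im,cv2.COLOR_BGR2HSV)
g=((hs[...,0]>5)&(hs[...,0]<20)&(hs[...,1]>150)&(hs[...,2]>60)).astype(np.uint8);g[:310]=0;g[:,:290]=0
g=cv2.morphologyEx(g,cv2.MORPH_OPEN,np.ones((5,5)))
for c,s in blobs(g,100):print(c.round(1),s[:2],s[:2]+s[2:4],s[4])
def outline(n,x,y,zb,tilt=0):
    a=np.linspace(0,2*np.pi,60);P=[]
    for h in(0,.028):
        for t in a:
            v=np.array([.03*np.cos(t),.03*np.sin(t),h]);v=R.from_rotvec([tilt,0,0]).apply(v)
            P.append(proj(n,[*(O+Q@(np.array([x,y])/1e3+v[:2])),zb+v[2]]))
    P=np.array(P);return P.min(0).round(0),P.max(0).round(0)
for x,y,z,t in((37,320,.004,0),(42,225,.004,0),(38,160,.004,0),(38,155,.02,0),(38,160,.015,-.4),(40,150,.03,-.5)):print((x,y,z,t),outline("scene",x,y,z,t),outline("top",x,y,z,t))
```

```text
far wall [ 38.28956241 349.95092699] centre y 239.95092698690104 near wall 129.95092698690104
[318.9 334.5] [302 317] [336 352] 915
[346.2 366.1] [329 348] [365 386] 1087
[393.4 399. ] [375 379] [414 420] 1270
(37, 320, 0.004, 0) (array([376., 377.]), array([417., 423.])) (array([126., 184.]), array([152., 208.]))
(42, 225, 0.004, 0) (array([329., 344.]), array([365., 385.])) (array([162., 177.]), array([187., 201.]))
(38, 160, 0.004, 0) (array([303., 321.]), array([337., 359.])) (array([186., 175.]), array([211., 199.]))
(38, 155, 0.02, 0) (array([301., 314.]), array([335., 352.])) (array([187., 174.]), array([212., 198.]))
(38, 160, 0.015, -0.4) (array([304., 319.]), array([341., 357.])) (array([184., 175.]), array([209., 199.]))
(40, 150, 0.03, -0.5) (array([300., 312.]), array([337., 350.])) (array([186., 173.]), array([211., 197.]))
```

Scene and top silhouettes put all three cakes in the carton (station y about 320, 225 and 160). Now I'll lower the trough along the same arc.

>>> carry_out:
  moves:
    - [0.0015,-0.01,-0.0086,0,0,0,0.01]
    - [0.0029,-0.0196,-0.0177,0,0,0,0.01]
    - [0.0042,-0.0287,-0.0273,0,0,0,0.01]
    - [0.0054,-0.0375,-0.0374,0,0,0,0.01]
    - [0.0066,-0.0456,-0.0478,0,0,0,0.01]
    - [0.0077,-0.0532,-0.0587,0,0,0,0.01]

```text
t: 24.15
tool_pos: [0.655, -0.0532, 0.2508]
eef_rot: [0.535, -0.534, 0.461, -0.465]
contact_force: [4.4, -4.6, 1.4]
gripper_width: 0.142
```

>>> carry_out:
  moves:
    - [0.001,-0.0071,-0.0112,0,0,0,0.01]
    - [0.002,-0.0135,-0.0228,0,0,0,0.01]
    - [0.0028,-0.0195,-0.0347,0,0,0,0.01]
    - [0.0036,-0.0248,-0.0469,0,0,0,0.01]
    - [0.0043,-0.0295,-0.0593,0,0,0,0.01]
    - [0.0049,-0.0335,-0.0719,0,0,0,0.01]
    - [0.0053,-0.037,-0.0848,0,0,0,0.01]
    - [0.0058,-0.0398,-0.0978,0,0,0,0.01]
    - [0.0061,-0.042,-0.1109,0,0,0,0.01]
    - [0.0063,-0.0435,-0.1225,0,0,0,0.01]
    - [0.0063,-0.0435,-0.1241,0,0,0,0.01]
    - [0.0063,-0.0435,-0.1241,0,0,0,0.01]

```text
t: 25.15
tool_pos: [0.6607, -0.0939, 0.1285]
eef_rot: [0.535, -0.534, 0.462, -0.463]
contact_force: [-2.6, 2.8, 11.3]
gripper_width: 0.147
```

Back to the gripping pose (z 0.1285 against 0.1279). Open and lift straight up.

>>> carry_out:
  moves:
    - [0,0,0,0,0,0,0.034]
    - [0,0,0,0,0,0,0.034]
    - [0,0,0,0,0,0,0.034]
    - [0,0,0,0,0,0,0.034]
    - [0,0,0.02,0,0,0,0.034]
    - [0,0,0.05,0,0,0,0.034]
    - [0,0,0.09,0,0,0,0.034]
    - [-0.02,-0.02,0.13,0,0,0,0.034]
    - [-0.06,-0.05,0.13,0,0,0,0.034]
    - [-0.1,-0.06,0.13,0,0,0,0.034]
    - [-0.14,-0.06,0.13,0,0,0,0.034]
    - [-0.14,-0.06,0.13,0,0,0,0.034]

```text
t: 26.15
tool_pos: [0.5146, -0.1547, 0.2537]
eef_rot: [-0.533, 0.535, -0.465, 0.462]
contact_force: [1.5, -0.3, -1.1]
gripper_width: 0.395
```

Run:
```python
from h import *
s=env.read_state();print(s["tool_pos"],s["contact_force"],s["t"])
im,b=cakes("top",(110,140,340,300))
for c,t in b:print("top",c.round(1),t,onz("top",c,.02).round(3))
im=env.camera("scene");a=cv2.imread("pics/s5.png") # lid-shut picture, crop x3.2,x3 from (170,130)
ref=cv2.resize(a,(250,200),interpolation=cv2.INTER_AREA);now=im[130:330,170:420]
f=lambda x:((lambda h:(h[...,0]>3)&(h[...,0]<18)&(h[...,1]>190)&(h[...,2]>120))(cv2.cvtColor(x,cv2.COLOR_BGR2HSV)))[90:190,0:160]
for n,x in(("ref",ref),("now",now)):
  for c,t in blobs(f(x),30):print(n,c.round(1),t)
hs=cv2.cvtColor(im,cv2.COLOR_BGR2HSV);g=((hs[...,0]>5)&(hs[...,0]<20)&(hs[...,1]>150)&(hs[...,2]>60)).astype(np.uint8);g[:310]=0;g[:,:290]=0
for c,t in blobs(cv2.morphologyEx(g,cv2.MORPH_OPEN,np.ones((5,5))),100):print("carton",c.round(1),t)
hs=cv2.cvtColor(now,cv2.COLOR_BGR2HSV)
```

```text
[ 0.51458476 -0.15467619  0.25366926] [ 1.46303143 -0.31989349 -1.05465571] 26.15
top [251.4 150.9] [202 143  96  16 303] [0.71  0.081 0.02 ]
top [319.6 159.1] [315 144  10  31 165] [ 0.686 -0.101  0.02 ]
top [179.8 187.4] [161 169  41  31 682] [0.611 0.271 0.02 ]
top [256.4 180. ] [211 172  92  17 382] [0.63  0.067 0.02 ]
top [138.9 195.6] [127 184  25  24 457] [0.59  0.379 0.02 ]
top [189.9 271.7] [183 264  15  16 180] [0.389 0.238 0.02 ]
ref [27.4  1.9] [20  0 17  6 51]
ref [110.2  21.1] [ 75   0  68  45 307]
ref [74.7 36. ] [ 34   6  81  60 353]
now [27.4  1.9] [20  0 16  6 49]
now [110.6  21.4] [ 75   0  68  45 310]
now [74.8 36.1] [ 34   5  81  61 349]
carton [318.9 334.5] [302 317  34  35 915]
carton [346.2 366.1] [ 329  348   36   38 1086]
carton [393.4 399. ] [ 375  379   39   41 1269]
```

Run:
```python
from h import *
for c,t in cakes("scene",(180,150,300,225))[1]:print(c.round(1),t,onz("scene",c,.018).round(3))
print(env.hand_in())
```

```text
[249.1 179.7] [230 164  38  32 611] [ 0.415 -0.31   0.018]
[225.4 194.5] [203 173  58  52 816] [ 0.508 -0.286  0.018]
[205.9 217.1] [189 208  32  17 195] [ 0.6   -0.228  0.018]
the job is handed in; nothing more can be done
None
```

I swept the three lip-row cakes over the lip into the trough and pulled the lid shut. The two left-over cakes went onto the empty paper rounds. I then raised the trough by its handle to about 0.8 rad with the lid shut, lowered it along the same arc, let go, and handed the job in. It took about 26 s of the 72 s; no verdict was reported.

**Checks that agreed:**
- **Left-over cakes:** a wrist-camera check just after release put each within about 3 mm of its round by measured centres. The wrist picture suggested up to about 7 mm for the nearer one; the limit is 18 mm.
- **Counted cakes:** all three show as separate, still outlines in the carton in the scene camera, before and after lowering.
- **Lid and trough:** the orange lid edges and handle match the lid-shut picture to within a pixel, and the tool returned to its gripping height within 1 mm.

**Checks that were weaker or failed:**
- The third cake lies at the chute end of the carton. It looked about 5 pixels higher in the image than a flat cake would, so it may lean slightly, but it measured inside the carton's limits.
- The last picture of the tipping could not be viewed because the picture limit was reached, so the carton checks are numbers only.
- The last scene-camera check of the pan was useless, because the arm hid part of it and outlines merged.
- I did not check the bystanders one by one at the end.

**Mistake mended:** my first push stopped about 40 mm short because I misread the trough's offset from the lip. I pushed the same cake the rest of the way in.

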